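Test the altar lamps' safety switch

ROBOT

A 6-joint arm with a two-finger parallel gripper is mounted at the origin on the work surface. World frame = base frame: x ahead of the robot, y to its left, z up, the work surface at z = 0. Lengths are in m, angles in rad, forces in N, time in s.
With the tool pointing down it reaches from about 0.35 to 0.85 m from the base axis. Payload 8.1 kg.
Tool frame: the origin (TCP) lies between the finger pads; the fingertips stand tips_ahead ahead of it and the grasp point (between the pads) lies 8 mm behind it (tips_ahead is the distance from the TCP to the fingertips, in m); z points along the fingers, x is the direction in which the jaws open and shut, and the axes are right-handed (so a half turn about z gives the same grasp; the last joint's range is limited). The gripper opens to 93 mm and grips with 3 to 60 N. Pads are 15 mm wide; open, the fingers measure 128 mm over their backs; the gripper's body (75 mm by 188 mm) begins 65 mm behind the grasp point.
Start: joints at [1.157, 0.13, 1.488, -0, 1.523, -0.085], TCP at [0.194, 0.568, 0.203] pointing down, gripper open.
Joint ranges: [-2.96, 2.96], [-0.89, 2.26], [0.02, 2.5], [-1.34, 4.48], [0, 2.73], [-2.66, 2.66]. Speed limits (rad/s): [2.39, 2.39, 2.79, 3.14, 3.14, 3.14].

INTERFACE

Orientations are given as a rotation vector (axis times angle).
In Python, from plant import * gives the robot as it stands.
- The arm moves only by the tool play_rows, never from a script. Its argument "increments" is a list that holds one entry, the list of rows, each a list of 4 numbers: the shift along the tool's x, y, z in cm, then the turn about the tool's z in rad. A call has 1 to 5 rows; each row is the pose to reach, as a shift and turn from the pose measured when the call began, along the tool's axes at that moment; what a row does not reach only later rows make up. A row lasts 1/10 s, in which the tool goes at most 50 mm and 8.59 degrees, less where a joint would pass 70% of its speed; a pose out of reach is approached as far as the arm can. A call with a gripper value outside its range is refused whole. "jaw" is the finger opening in cm, from 0 to 9.3, set as the call begins (left out, the last holds). The fingers move at their own pace and stop on an object; "squeeze" is the grip in N (left out, the last holds). Time passes only in rows, so rows that repeat a pose let the fingers close. It gives the time, the measured TCP pose, the force and the opening at its end, in the units of the state.
- read_state(): the state, without advancing time (a new reading comes with each control period).
- read_camera(name): name is "scene" or "side" or "wrist"; returns (picture, depth): 480x640x3 uint8, blue, green, red; 480x640 float32, m along the optical axis (not along the pixel's ray), 0 where there is no reading.
- camera_params(name): a dict with "K" (3x3 intrinsics, pixels), "eye" and "orientation" of the camera in the world. Camera axes: x right, y up, looking along -z (the intrinsics and any distortion apply to the point x, -y, -z); pixel columns grow to the right and rows downward; lengths in m; the calibration is good to about 2 mm. A picture is of the moment at which its call begins: read the wrist's pose just before it. camera_params takes no time and is no camera call; for the wrist camera it gives the pose at the moment of the call.
- close_job(): hands the job in, once; it reports no verdict.
The state is a dict: "t": time; "q": joint angles; "dq": joint speeds; "joint_torque": joint torques, N m; "tool_pos": TCP position; "orientation": TCP orientation; "force": force on the tool from outside, world axes, zero at the start; "wrist_torque": the same for the moment, N m; "opening": finger opening in m.
Only numpy, scipy, OpenCV 4.12 (cv2) and the standard library are available. Lean on these libraries where they do the work, as an engineer would, in place of code of your own. Each camera call takes 0.05 s, during which the arm holds its last target.

TASK

Test the altar lamps' safety switch: press the round test button under its raised clear flap until the U-shaped lever drops. Then lift the lever back up until it latches and stays up by itself, and finally close the clear flap down over the button. Do not push the bowls or the incense holder about.

Things in the scene. Friction and masses are not known exactly. Their poses are not given: they have to be found in the camera images.
- breaker: Fixed dark wood safety switch, 142 mm deep (x -67 to +75), 240 wide (y). Origin on the table under its middle; +x to its 105 mm high back, -x to its low front (robot side), yaw within 0.3 rad. Its panel rises 35 degrees, from z 25 at x -67 to z 105 at x 47, so the panel's normal leans 35 degrees from vertical to the front. Button and flap on the +y half, lever on the -y half.
- button_top (a point): Centre of the flat top of the grey round test button, 22 mm wide, 8 mm proud of the panel, axis along the panel's normal (35 degrees from vertical). A 12 mm high rib 38 mm to either side. The raised flap stands over it from behind and a vertical gripper hits the flap: come in tilted along the axis or up to 10 degrees flatter.
- test_button (a joint): How far the button is pressed in, m: 0 out, 0.006 fully down. Sprung: 2 N to start, about 6 N fully down. The lever is let go at 2 to 4.5 mm, so press fully down; it pops out by itself.
- reset_lever (a joint): Lever angle about its level pivot (along the housing's y), rad: about 0.07 latched up, 1.1 dropped, -0.2 upper stop. It leans to the front from vertical by 5 degrees at 0, 68 at 1.1. Spring and weight pull it down with about 0.1 N m. To latch, lift it to -0.05 to -0.15 and let go; the last 0.5 rad is stiffer (to about 0.2 N m) as it rides over the catch and the button dips and pops out.
- lever_bar (a point): Middle of the lever's black grip bar: level, round, 12 mm thick, 80 mm long along the housing's y, joining two 8 mm arms 64 mm apart inside; bar axis 65 mm from the pivot axis. It can be pinched from above, one finger in front and one behind; it is fixed to the arms, so it turns in the fingers as it is lifted.
- lever_pivot (a point): Middle of the lever's pivot axis (fixed, along the housing's y), just above the middle of the panel.
- guard_flap (a joint): Opening angle of the clear flap from the panel, rad: 0 closed (lying parallel to the panel, on the ribs over the button), 1.55 fully open (stop). Starts between 1.42 and 1.54. A stiff hinge holds it where it is left (0.05 N m).
- flap_hinge (a point): Middle of the flap's hinge axis (fixed, along the housing's y) at the upper end of the panel.
- flap_edge (a point): Middle of the brass bead (6 mm thick) along the flap's free edge, 67 mm from the hinge; the flap is a clear sheet 84 mm wide, 70 mm long, 3 mm thick. Pushed down from above at its middle or outer half it swings down to the front until it lies on the ribs.
- bowl_wide: White ceramic bowl, 110 mm across, 50 mm high, loose, beside the housing. Origin under its middle.
- bowl_small: White ceramic bowl, 80 mm across, 45 mm high, loose, behind the housing. Origin under its middle.
- incense_holder: Brass-toned incense holder, 72 mm across, 62 mm high, loose, beside the housing (it and the wide bowl may change sides). Origin under its middle.
Mind the look-alikes: they are no part of the job. Several things have the shape of the incense_holder; the one meant has the colours described above.

How it is judged:
By the outcome, as a careful person would: the job done as asked, in the order asked, and still so for the second after the job is handed in, with the robot touching nothing.
It also fails if it takes over 64 s, if anything falls off the work surface, if the arm or the gripper's body presses on something with over 40 N, if the wrist force passes 120 N, or if a joint passes its speed limit or range.

## Working session

There is one attempt and no reset: what is moved stays moved. The work goes in short steps, Python scripts to look and compute and a tool call to move; the robot and the scene stay as the last step left them, time stands still between calls to the robot, and variables do not carry over. Pictures are saved under pics/ and viewed, and the job is handed in when it is done.

Besides the shell and the picture viewer there is one more tool, called after "Call:" as name(argument=value, ...) on one line, values as JSON. play_rows: Moves the arm, as the interface text tells. Its arguments: {"type":"object","properties":{"increments":{"type":"array"},"jaw":{"type":"number"},"squeeze":{"type":"number"}},"required":["increments"]}

```bash
ls -la; mkdir -p pics
python3 - <<'E'
from plant import *
import cv2
s=read_state(); print(s)
for n in ("scene","side","wrist"):
    p=camera_params(n); print(n,p)
    im,d=read_camera(n); cv2.imwrite(f"pics/{n}0.png",im)
    import numpy as np; np.save(f"pics/{n}0.npy",d)
E
```

```text
total 12
drwxr-xr-x  3 agent agent 4096 Dec  6 12:54 .
drwxr-xr-x 23 root  root  4096 Dec  6 12:54 ..
drwxr-xr-x  2 agent agent 4096 Dec  6 12:54 pics
{'t': 0.0, 'q': array([ 1.15660063e+00,  1.31173634e-01,  1.48928158e+00,  2.49032526e-05,
        1.52298115e+00, -8.53984227e-02]), 'dq': array([-0.00021991, -0.00018285,  0.00010912, -0.00068184,  0.00043078,
       -0.00010878]), 'joint_torque': array([-2.02860106e-04, -5.59889138e+01, -4.91727233e+01,  7.67085934e-02,
        3.63803166e-02, -1.70477392e-04]), 'tool_pos': array([0.19347122, 0.56732262, 0.20217876]), 'orientation': array([ 2.55430120e+00,  1.82739337e+00, -2.50973564e-03]), 'force': array([-0.45198128, -0.02597265,  0.06202132]), 'wrist_torque': array([-0.02064104,  0.03954694, -0.02755344]), 'opening': 0.09316001086809794}
scene {'K': array([[618.16730168,   0.        , 312.59710149],
       [  0.        , 618.16730168, 236.85038201],
       [  0.        ,   0.        ,   1.        ]]), 'eye': array([1.21921175, 0.36101846, 1.06730267]), 'orientation': array([0.39790897, 0.64271147, 1.98159905])}
side {'K': array([[459.75886745,   0.        , 326.60059936],
       [  0.        , 459.75886745, 240.3790898 ],
       [  0.        ,   0.        ,   1.        ]]), 'eye': array([ 0.37431939, -0.43887102,  0.66555394]), 'orientation': array([ 0.72034254, -0.16837248, -0.41588379])}
wrist {'K': array([[429.73858179,   0.        , 327.57271348],
       [  0.        , 429.73858179, 231.81995501],
       [  0.        ,   0.        ,   1.        ]]), 'eye': array([0.13073544, 0.58913714, 0.38403091]), 'orientation': array([-0.21615538, -0.15228499,  1.23612371])}
```

View pics/scene0.png

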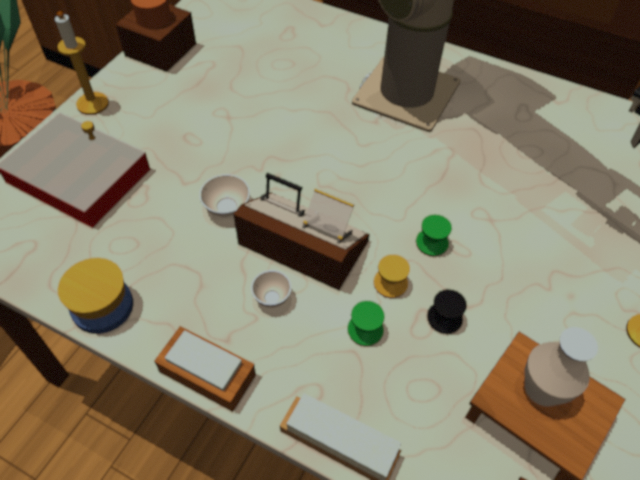

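View pics/side0.png

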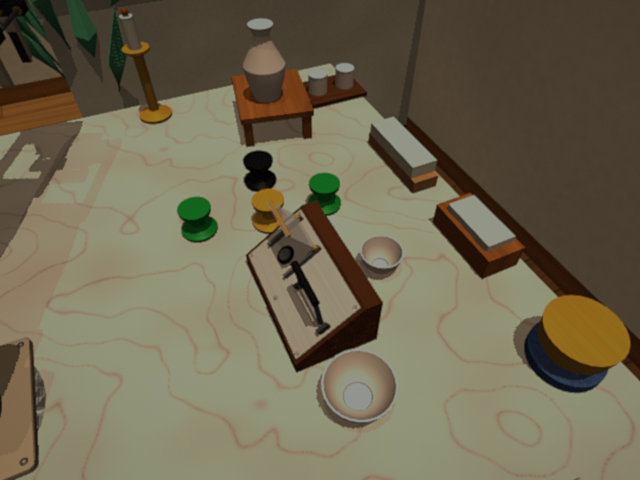

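View pics/wrist0.png

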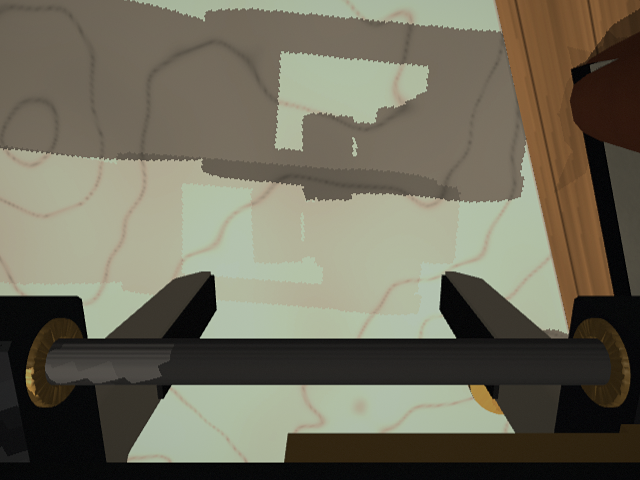

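```bash
cat > h.py <<'E'
from plant import *
import numpy as np, cv2
from scipy.spatial.transform import Rotation as R
def unproj(p,u,v,d):
    K=p["K"]; c=np.stack([(u-K[0,2])/K[0,0]*d,-(v-K[1,2])/K[1,1]*d,-d],-1)
    return R.from_rotvec(p["orientation"]).apply(c.reshape(-1,3)).reshape(c.shape)+p["eye"]
def proj(p,X):
    c=R.from_rotvec(p["orientation"]).inv().apply(np.atleast_2d(X)-p["eye"]); K=p["K"]
    return np.stack([K[0,0]*c[:,0]/-c[:,2]+K[0,2], K[1,1]*-c[:,1]/-c[:,2]+K[1,2]],-1)
def ray(p,u,v):
    K=p["K"]; c=np.array([(u-K[0,2])/K[0,0],-(v-K[1,2])/K[1,1],-1]); c/=np.linalg.norm(c)
    return p["eye"],R.from_rotvec(p["orientation"]).apply(c)
def tri(obs):
    A=np.zeros((3,3));b=np.zeros(3)
    for n,u,v in obs:
        e,r=ray(camera_params(n),u,v);M=np.eye(3)-np.outer(r,r);A+=M;b+=M@e
    X=np.linalg.solve(A,b)
    return X,[proj(camera_params(n),X)[0]-[u,v] for n,u,v in obs]
def cloud(n,f=None):
    d=np.load(f or f"pics/{n}0.npy");v,u=np.mgrid[:480,:640]
    return unproj(camera_params(n),u.astype(float),v.astype(float),d),d
E
python3 - <<'E'
from h import *
for n,(u0,u1,v0,v1) in {"scene":(225,385,165,290),"side":(235,395,190,380)}.items():
    im=cv2.imread(f"pics/{n}0.png")[v0:v1,u0:u1]
    cv2.imwrite(f"pics/{n}0c.png",cv2.resize(im,None,fx=4 if n=="scene" else 3,fy=4 if n=="scene" else 3,interpolation=cv2.INTER_CUBIC))
    P,d=cloud(n); Q=P[v0:v1,u0:u1].reshape(-1,3); Q=Q[d[v0:v1,u0:u1].ravel()>0]
    m=(Q[:,2]>0.02)&(Q[:,2]<.2)
    print(n,m.sum(),Q[m].min(0),Q[m].max(0))
# panel fit from side
P,d=cloud("side")
gx=np.gradient(P,axis=1);gy=np.gradient(P,axis=0);N=np.cross(gx,gy);N/=np.linalg.norm(N,axis=2,keepdims=True)+1e-12
N*=np.sign(N[...,2:3])
m=(d>0)&(abs(N[...,2]-np.cos(np.radians(35)))<.06)&(P[...,2]>.02)&(P[...,2]<.12)
m[:190]=0;m[380:]=0;m[:,:235]=0;m[:,395:]=0
Q=P[m];
for _ in range(5):
    c=Q.mean(0);w=np.linalg.svd(Q-c)[2][2];w*=np.sign(w[2]);r=(Q-c)@w;Q=Q[abs(r)<max(.0015,2*r.std())]
print("panel",len(Q),c,w,np.degrees(np.arccos(w[2])),"yaw",np.arctan2(-w[1],-w[0]),r.std())
print(Q.min(0),Q.max(0))
E
```

```text
scene 9489 [ 0.47601856 -0.22965303  0.02000412] [0.72238638 0.1895081  0.16569389]
side 16545 [ 0.47351346 -0.217041    0.02000015] [0.72980677 0.22854492 0.16247833]
panel 1807 [ 0.53680496 -0.02687287  0.07016605] [-0.5562491   0.00530689  0.83099866] 33.79853817393429 yaw -0.009540202996514901 0.001963452621353011
[ 0.47499514 -0.17312985  0.02456263] [0.59820302 0.20804819 0.10764585]
```

View pics/scene0c.png

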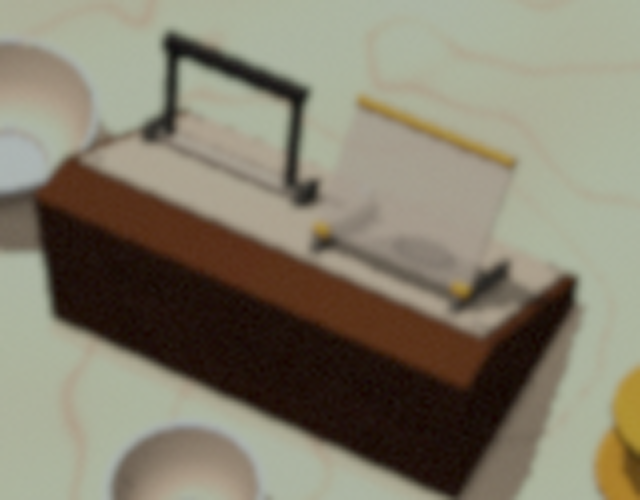

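View pics/side0c.png

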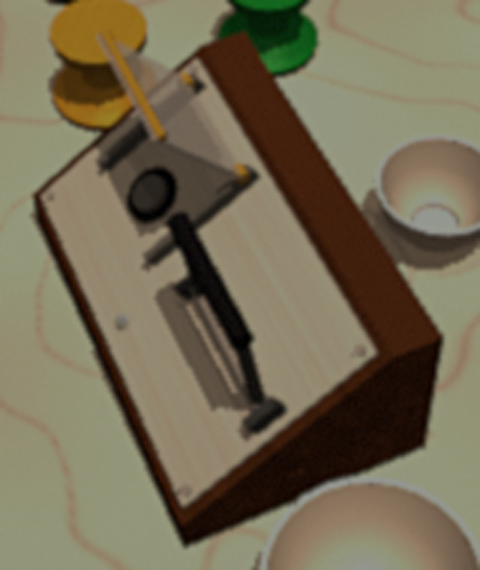

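```bash
cat > m0.py <<'E'
from h import *
S=lambda u,v:("scene",225+u/4-.4,165+v/4-.4)
D=lambda u,v:("side",235+u/3-.3,190+v/3-.3)
o={"bar-":(S(172,42),D(245,345)),"bar+":(S(303,93),D(180,220)),"edge-":(S(362,101),D(163,133)),"edge+":(S(513,161),D(103,38)),
"hin-":(S(321,229),D(240,172)),"hin+":(S(461,289),D(187,80)),"piv+foot":(S(305,190),D(183,290)),"piv-foot":(S(158,127),D(263,415)),
"panTL":(S(80,160),D(377,352)),"panTR":(S(490,338),D(203,60)),"backTopL":(S(38,198),D(438,338)),"backTopR":(S(468,385),D(248,35))}
for k,v in o.items():
    X,e=tri(v); print(k,X.round(4),np.round(e,1).tolist())
p=camera_params("side");e,r=ray(p,*D(152,193)[1:]); 
P,d=cloud("side"); b=D(152,193); print("button depth pt",P[round(b[2]),round(b[1])])
E
python3 m0.py
```

```text
bar- [ 0.5178 -0.1068  0.1322] [[-0.6, 0.2], [-0.8, -0.3]]
bar+ [ 0.5186 -0.0298  0.1368] [[-0.1, 0.0], [-0.1, -0.0]]
edge- [0.5263 0.0075 0.1597] [[0.2, -0.1], [0.2, 0.1]]
edge+ [0.5238 0.0872 0.1576] [[0.1, -0.1], [0.2, 0.1]]
hin- [0.5689 0.0086 0.1083] [[0.4, -0.2], [0.5, 0.2]]
hin+ [0.5696 0.085  0.1087] [[0.2, -0.1], [0.2, 0.1]]
piv+foot [ 0.522  -0.0245  0.0685] [[1.1, -0.5], [1.5, 0.6]]
piv-foot [ 0.5262 -0.1122  0.0721] [[0.1, -0.1], [0.2, 0.1]]
panTL [ 0.584  -0.1208  0.1024] [[0.5, -0.2], [0.6, 0.2]]
panTR [0.5858 0.1065 0.1005] [[-1.0, 0.5], [-1.1, -0.5]]
backTopL [ 0.6148 -0.1262  0.1027] [[0.4, -0.1], [0.6, 0.2]]
backTopR [0.6172 0.1106 0.1045] [[-0.8, 0.4], [-0.8, -0.4]]
button depth pt [0.52879441 0.04484219 0.07263065]
```

```bash
cat >> h.py <<'E'
def st(pr=True):
    s=read_state(); M=R.from_rotvec(s["orientation"]).as_matrix()
    if pr: print("t",round(s["t"],2),"p",s["tool_pos"].round(4),"q",s["q"].round(3),"F",s["force"].round(1),"op",round(s["opening"],4),"\nx",M[:,0].round(3),"y",M[:,1].round(3),"z",M[:,2].round(3),"tilt",round(np.degrees(np.arccos(-M[2,2])),1))
    return s,M
def go(*T):
    s,M=st()
    for t in T: print("->",t,"cm tool",(100*M.T@(np.array(t)-s["tool_pos"])).round(2))
E
python3 -c "
from h import *
go((.35,.3,.4),(.45,.03,.5))"
```

```text
t 0.15 p [0.1936 0.5675 0.2025] q [ 1.157  0.131  1.489 -0.     1.523 -0.085] F [-0.4  1.  -0.2] op 0.0928 
x [ 0.323  0.946 -0.001] y [ 0.946 -0.323 -0.   ] z [-0.001 -0.001 -1.   ] tilt 0.1
-> (0.35, 0.3, 0.4) cm tool [-20.29  23.44 -19.73]
-> (0.45, 0.03, 0.5) cm tool [-42.63  41.62 -29.7 ]
```

Call:
play_rows(increments=[[[-4,4,-4,0],[-8,8,-8,0],[-12,12,-12,0],[-16,16,-16,0],[-20,20,-20,-0.1]]], jaw=0)

```text
t: 0.65
tool_pos: [0.2839, 0.3826, 0.3479]
orientation: [2.459, 1.954, -0.002]
force: [1.4, 0.3, 0.2]
opening: 0.0574
```

Call:
play_rows(increments=[[[-4,4,-2,-0.1],[-8,8,-4,-0.15],[-12,12,-6,-0.2],[-16,16,-8,-0.23],[-20,20,-10,-0.23]]])

```text
t: 1.15
tool_pos: [0.4082, 0.1823, 0.4316]
orientation: [2.217, 2.225, -0.002]
force: [0.7, 0.8, 0.1]
opening: 0.0176
```

```bash
python3 -c "
from h import *
go((.45,-.05,.5),(.45,.03,.8))"
```

```text
t 1.15 p [0.4082 0.1823 0.4316] q [ 3.060e-01 -2.520e-01  1.441e+00 -1.000e-03  1.953e+00 -1.268e+00] F [0.7 0.8 0.1] op 0.0176 
x [-0.003  1.    -0.001] y [ 1.     0.003 -0.   ] z [-0.    -0.001 -1.   ] tilt 0.1
-> (0.45, -0.05, 0.5) cm tool [-23.25   4.09  -6.81]
-> (0.45, 0.03, 0.8) cm tool [-15.29   4.11 -36.82]
```

Call:
play_rows(increments=[[[-4,1,-3,0],[-8,2,-6,0],[-12,3,-9,0],[-13.5,4,-13,0],[-13.5,4,-17,0]]])

```text
t: 1.65
tool_pos: [0.4493, 0.0451, 0.6021]
orientation: [-2.222, -2.22, 0.005]
force: [1.2, -0.1, 0.1]
opening: 0.0003
```

Call:
play_rows(increments=[[[0,0,-5,0],[0,0,-10,0],[0,0,-15,0],[0,0,-20,0],[0,0,-25,0]]])

```text
t: 2.15
tool_pos: [0.4185, 0.042, 0.749]
orientation: [-2.22, -2.219, 0.001]
force: [-48.8, -5.1, 4.0]
opening: 0.0007
```

```bash
python3 -c "
from h import *
st()"
```

```text
t 2.15 p [0.4185 0.042  0.749 ] q [-0.023  0.39   0.022  0.003  2.732 -1.59 ] F [-48.8  -5.1   4. ] op 0.0007 
x [0.001 1.    0.001] y [ 1.    -0.001 -0.003] z [-0.003  0.001 -1.   ] tilt 0.2
```

Call:
play_rows(increments=[[[0,0,0,0],[0,0,-2,0],[0,0,-5,0]]])

```text
t: 2.45
tool_pos: [0.407, 0.0407, 0.7601]
orientation: [2.211, 2.209, 0.03]
force: [-0.0, 0.6, -0.9]
opening: 0.0006
```

```bash
python3 -c "
from h import *
st()"
```

```text
t 2.45 p [0.407  0.0407 0.7601] q [-0.029  0.362  0.023  0.008  2.732 -1.592] F [-0.   0.6 -0.9] op 0.0006 
x [0.001 1.    0.002] y [ 1.    -0.001  0.024] z [ 0.024  0.002 -1.   ] tilt 1.4
```

Call:
play_rows(increments=[[[0,-3,-3,0],[0,-6,-6,0],[0,-9,-9,0],[0,-12,-12,0],[0,-15,-15,0]]])

```text
t: 2.95
tool_pos: [0.3696, 0.05, 0.791]
orientation: [2.167, 2.165, 0.11]
force: [0.4, -0.4, -1.1]
opening: 0.0003
```

```bash
python3 -c "
from h import *
st()"
```

```text
t 2.95 p [0.3696 0.05   0.791 ] q [ 0.     0.283  0.023 -0.008  2.731 -1.577] F [ 0.4 -0.4 -1.1] op 0.0003 
x [ 0.001  1.    -0.003] y [ 0.994 -0.001  0.105] z [ 0.105 -0.003 -0.994] tilt 6.0
```

Call:
play_rows(increments=[[[0,-15,-20,0],[0,-15,-20,0],[0,-20,-30,0],[0,-30,-40,0],[0,-30,-40,0]]])

```text
t: 3.45
tool_pos: [0.3281, 0.0686, 0.8177]
orientation: [2.124, 2.122, 0.186]
force: [-0.5, 0.2, -0.9]
opening: 0.0005
```

```bash
python3 -c "
from h import *
st()"
```

```text
t 3.45 p [0.3281 0.0686 0.8177] q [ 0.077  0.207  0.023 -0.052  2.731 -1.542] F [-0.5  0.2 -0.9] op 0.0005 
x [ 0.001  1.    -0.007] y [ 0.984 -0.     0.18 ] z [ 0.18  -0.007 -0.984] tilt 10.4
```

Call:
play_rows(increments=[[[-2,-15,-20,0],[-3,-15,-20,0],[-3,-20,-30,0],[-3,-30,-40,0],[-3,-30,-40,0]]])

```text
t: 3.95
tool_pos: [0.2815, 0.0818, 0.8418]
orientation: [2.079, 2.076, 0.258]
force: [-0.6, -0.3, -0.7]
opening: 0.0004
```

Call:
play_rows(increments=[[[0,-15,-20,0],[0,-15,-20,0],[0,-20,-30,0],[0,-30,-40,0],[0,-30,-40,0]]])

```text
t: 4.45
tool_pos: [0.1942, 0.1252, 0.8622]
orientation: [2.03, 2.026, 0.336]
force: [-0.2, 2.0, 0.7]
opening: 0.0006
```

```bash
python3 -c "
from h import *
st()"
```

```text
t 4.45 p [0.1942 0.1252 0.8622] q [ 0.771  0.067  0.023 -0.664  2.731 -1.45 ] F [-0.2  2.   0.7] op 0.0006 
x [ 0.005  1.    -0.015] y [0.941 0.001 0.337] z [ 0.337 -0.016 -0.941] tilt 19.7
```

Call:
play_rows(increments=[[[-3,3,3,0],[-5,6,6,0],[-8,9,8,0],[-8,12,8,0],[-8,12,8,0]]])

```text
t: 4.95
tool_pos: [0.3351, 0.0433, 0.828]
orientation: [2.03, 2.027, 0.337]
force: [0.7, 2.0, 0.4]
opening: 0.0009
```

```bash
python3 -c "
from h import *
st()"
```

```text
t 4.95 p [0.3351 0.0433 0.828 ] q [-0.01  -0.051  0.348 -0.019  2.501 -1.597] F [0.7 2.  0.4] op 0.0009 
x [ 0.004  1.    -0.014] y [0.942 0.001 0.337] z [ 0.337 -0.015 -0.941] tilt 19.7
```

Call:
play_rows(increments=[[[0,0,-4,0],[0,0,-8,0],[0,0,-12,0],[0,0,-18,0],[0,0,-24,0]]])

```text
t: 5.45
tool_pos: [0.2413, 0.0336, 0.87]
orientation: [2.019, 2.017, 0.358]
force: [-0.2, -0.2, 0.1]
opening: 0.0005
```

Call:
play_rows(increments=[[[0,0,-10,0],[0,0,-20,0],[0,0,-30,0],[0,0,-30,0],[0,0,-30,0]]])

```text
t: 5.95
tool_pos: [0.198, 0.0544, 0.8797]
orientation: [1.991, 1.987, 0.39]
force: [0.3, 0.4, 0.2]
opening: 0.0005
```

```bash
python3 -c "
from h import *
st()"
```

```text
t 5.95 p [0.198  0.0544 0.8797] q [ 0.232 -0.02   0.023 -0.283  2.731 -1.619] F [0.3 0.4 0.2] op 0.0005 
x [ 0.006  1.    -0.02 ] y [0.918 0.002 0.396] z [ 0.396 -0.021 -0.918] tilt 23.4
```

Call:
play_rows(increments=[[[-2,3,0,0],[-3,3,0,0],[-3,3,-10,0],[-3,3,-20,0],[-3,3,-30,0]]])

```text
t: 6.45
tool_pos: [0.1834, 0.0411, 0.8864]
orientation: [1.98, 1.951, 0.408]
force: [-1.3, 0.5, 0.6]
opening: 0.0005
```

Call:
play_rows(increments=[[[-1,0,-10,0],[-1,0,-20,0],[-1,0,-30,0],[-1,0,-30,0],[-1,0,-30,0]]])

```text
t: 6.95
tool_pos: [0.1275, 0.0176, 0.8898]
orientation: [1.968, 1.948, 0.436]
force: [0.0, 0.6, 0.3]
opening: 0.0005
```

```bash
python3 -c "
from h import *
st()"
```

```text
t 6.95 p [0.1275 0.0176 0.8898] q [ 0.745 -0.098  0.023 -0.92   2.731 -1.748] F [0.  0.6 0.3] op 0.0005 
x [ 0.015  1.    -0.019] y [ 0.897 -0.005  0.443] z [ 0.443 -0.023 -0.896] tilt 26.3
```

```bash
python3 -c "
from h import *
go((.35,.04,.75),(.6,.05,.6),(.8,.05,.5))"
```

```text
t 6.95 p [0.1275 0.0176 0.8898] q [ 0.745 -0.098  0.023 -0.92   2.731 -1.748] F [0.  0.6 0.3] op 0.0005 
x [ 0.015  1.    -0.019] y [ 0.897 -0.005  0.443] z [ 0.443 -0.023 -0.896] tilt 26.3
-> (0.35, 0.04, 0.75) cm tool [ 2.83 13.75 22.33]
-> (0.6, 0.05, 0.6) cm tool [ 4.48 29.51 46.82]
-> (0.8, 0.05, 0.5) cm tool [ 4.96 43.01 64.64]
```

Call:
play_rows(increments=[[[0.5,3,4,0],[1,5,8,0],[2,8,12,0],[2.5,11,17,0],[3,14,22,0]]])

```text
t: 7.45
tool_pos: [0.1725, 0.0242, 0.8697]
orientation: [1.939, 1.942, 0.378]
force: [0.4, -0.4, -0.2]
opening: 0.0002
```

Call:
play_rows(increments=[[[0,3,4,0],[0,5,8,0],[0,8,12,0],[0,11,17,0],[1,15,21,0]]])

```text
t: 7.95
tool_pos: [0.385, 0.0203, 0.7517]
orientation: [1.938, 1.94, 0.379]
force: [-1.0, -0.9, 1.3]
opening: 0.0005
```

Call:
play_rows(increments=[[[0,4,3,0],[0,8,5,0],[0,12,7,0],[0,15,9,0],[0,19,11,0]]])

```text
t: 8.45
tool_pos: [0.604, 0.0169, 0.7381]
orientation: [1.936, 1.94, 0.382]
force: [1.2, -0.2, 1.6]
opening: 0.0004
```

```bash
python3 -c "
from h import *
go((1,.05,.5))"
```

```text
t 8.45 p [0.604  0.0169 0.7381] q [-0.017  0.128  0.517 -0.069  2.035 -1.635] F [ 1.2 -0.2  1.6] op 0.0004 
x [ 0.014  0.997 -0.07 ] y [0.897 0.018 0.443] z [ 0.443 -0.069 -0.894] tilt 26.6
-> (1, 0.05, 0.5) cm tool [ 5.54 25.03 38.59]
```

Call:
play_rows(increments=[[[0,4,2,0],[0,8,4,0],[0,12,6,0],[0,17,8,0],[0,22,10,0]]])

```text
t: 8.95
tool_pos: [0.7694, 0.0126, 0.6891]
orientation: [1.915, 1.924, 0.411]
force: [0.6, 0.3, 0.6]
opening: 0.0004
```

Call:
play_rows(increments=[[[0,5,2,0],[0,10,5,0],[0,20,10,0],[0,20,10,0],[0,20,10,0]]])

```text
t: 9.45
tool_pos: [0.8733, 0.0072, 0.616]
orientation: [1.885, 1.899, 0.451]
force: [-0.1, -0.4, -0.1]
opening: 0.0006
```

```bash
python3 -c "
from h import *
st()"
```

```text
t 9.45 p [0.8733 0.0072 0.616 ] q [-0.026  0.732  0.025 -0.055  1.845 -1.634] F [-0.1 -0.4 -0.1] op 0.0006 
x [ 0.012  0.997 -0.07 ] y [0.859 0.025 0.511] z [ 0.511 -0.067 -0.857] tilt 31.0
```

Call:
play_rows(increments=[[[0,10,-3,0],[0,20,-6,0],[0,30,-8,0],[0,30,-8,0],[0,30,-8,0]]])

```text
t: 9.95
tool_pos: [0.8823, 0.0088, 0.6361]
orientation: [1.851, 1.868, 0.496]
force: [0.4, -0.4, 0.1]
opening: 0.0007
```

Call:
play_rows(increments=[[[0,10,-3,0],[0,20,-6,0],[0,30,-8,0],[0,30,-8,0],[0,30,-8,0]]])

```text
t: 10.45
tool_pos: [0.8875, 0.0108, 0.6589]
orientation: [1.818, 1.838, 0.538]
force: [0.2, -0.3, 0.1]
opening: 0.0004
```

```bash
python3 -c "
from h import *
st()"
```

```text
t 10.45 p [0.8875 0.0108 0.6589] q [-0.023  0.703  0.023 -0.051  1.773 -1.632] F [ 0.2 -0.3  0.1] op 0.0004 
x [ 0.012  0.997 -0.071] y [0.802 0.032 0.597] z [ 0.597 -0.064 -0.799] tilt 36.9
```

Call:
play_rows(increments=[[[10,10,-4,0],[15,20,-8,0],[25,30,-12,0],[30,30,-14,0],[35,30,-14,0]]])

```text
t: 10.95
tool_pos: [0.8683, 0.1423, 0.6808]
orientation: [1.791, 1.817, 0.579]
force: [-0.2, 0.4, 0.9]
opening: 0.0004
```

```bash
python3 -c "
from h import *
go((.4,.045,.35),(.45,.045,.2))"
```

```text
t 10.95 p [0.8683 0.1423 0.6808] q [ 0.18   0.684  0.023 -0.173  1.763 -1.498] F [-0.2  0.4  0.9] op 0.0004 
x [ 0.009  0.998 -0.066] y [0.776 0.034 0.63 ] z [ 0.631 -0.057 -0.773] tilt 39.3
-> (0.4, 0.045, 0.35) cm tool [ -7.96 -57.51  -3.42]
-> (0.45, 0.045, 0.2) cm tool [ -6.93 -63.09  11.34]
```

Call:
play_rows(increments=[[[-1,-5,0,0],[-2,-10,0,0],[-3,-15,0,0],[-4,-20,0,0],[-5,-25,0,0]]])

```text
t: 11.45
tool_pos: [0.7646, 0.1101, 0.6014]
orientation: [1.79, 1.816, 0.58]
force: [0.2, 0.1, 0.9]
opening: 0.0005
```

Call:
play_rows(increments=[[[-1,-5,0,0],[-2,-10,0,0],[-3,-15,0,0],[-3,-20,0,0],[-3,-25,0,0]]])

```text
t: 11.95
tool_pos: [0.5728, 0.0711, 0.4474]
orientation: [1.791, 1.815, 0.58]
force: [-0.3, 0.4, 0.6]
opening: 0.0006
```

```bash
python3 -c "
from h import *
import plant
print([k for k in dir(plant) if not k.startswith('_')], getattr(plant,'tips_ahead',None))
s,M=st()
z=M[:,2]; b=np.array([.529,.046,.0726])
go(tuple((b-.08*z).round(4)))"
```

```text
['IKError', 'camera_params', 'close_job', 'read_camera', 'read_state', 'tips_ahead'] 0.011
t 11.95 p [0.5728 0.0711 0.4474] q [ 0.128 -0.599  1.827 -0.146  1.241 -1.457] F [-0.3  0.4  0.6] op 0.0006 
x [ 0.01   0.998 -0.066] y [0.775 0.034 0.631] z [ 0.632 -0.057 -0.773] tilt 39.4
t 11.95 p [0.5728 0.0711 0.4474] q [ 0.128 -0.599  1.827 -0.146  1.241 -1.457] F [-0.3  0.4  0.6] op 0.0006 
x [ 0.01   0.998 -0.066] y [0.775 0.034 0.631] z [ 0.632 -0.057 -0.773] tilt 39.4
-> (np.float64(0.4784), np.float64(0.0506), np.float64(0.1344)) cm tool [ -0.08 -27.14  18.34]
```

Call:
play_rows(increments=[[[0,-5,0,0],[0,-10,0,0],[0,-15,1,0],[0,-20,3,0],[0,-25,6,0]]])

```text
t: 12.45
tool_pos: [0.4857, 0.0861, 0.2843]
orientation: [1.81, 1.822, 0.539]
force: [0.5, -0.3, 0.8]
opening: 0.0004
```

Call:
play_rows(increments=[[[0,-2,2,0],[0,-4,5,0],[0,-5,8,0],[0,-5.3,9,0],[0,-5.3,9,0]]])

```text
t: 12.95
tool_pos: [0.4978, 0.0772, 0.1793]
orientation: [1.812, 1.824, 0.536]
force: [-1.4, 0.5, 0.5]
opening: 0.0004
```

```bash
python3 -c "
from h import *
s,M=st()
z=M[:,2]; b=np.array([.529,.046,.0726])
go(tuple((b-.05*z).round(4)))
for n in ('scene','side','wrist'):
    im,d=read_camera(n); cv2.imwrite(f'pics/{n}1.png',im)
c=lambda n,u0,u1,v0,v1,f: cv2.imwrite(f'pics/{n}1c.png',cv2.resize(cv2.imread(f'pics/{n}1.png')[v0:v1,u0:u1],None,fx=f,fy=f,interpolation=cv2.INTER_CUBIC))
c('scene',225,385,115,290,3); c('side',215,395,150,350,3)
"
```

```text
t 12.95 p [0.4978 0.0772 0.1793] q [ 0.207 -0.844  2.435 -0.249  0.935 -1.286] F [-1.4  0.5  0.5] op 0.0004 
x [ 0.02   0.997 -0.079] y [0.795 0.032 0.605] z [ 0.606 -0.075 -0.792] tilt 37.6
t 12.95 p [0.4978 0.0772 0.1793] q [ 0.207 -0.844  2.435 -0.249  0.935 -1.286] F [-1.4  0.5  0.5] op 0.0004 
x [ 0.02   0.997 -0.079] y [0.795 0.032 0.605] z [ 0.606 -0.075 -0.792] tilt 37.6
-> (np.float64(0.4987), np.float64(0.0498), np.float64(0.1122)) cm tool [-2.2  -4.07  5.58]
```

```bash
cat > fk.py <<'E'
from h import *
from scipy.optimize import least_squares
D=[([.1936,.5675,.2025],[1.157,.131,1.489,0,1.523,-.085]),([.4082,.1823,.4316],[.306,-.252,1.441,-.001,1.953,-1.268]),
([.4185,.042,.749],[-.023,.39,.022,.003,2.732,-1.59]),([.407,.0407,.7601],[-.029,.362,.023,.008,2.732,-1.592]),
([.3281,.0686,.8177],[.077,.207,.023,-.052,2.731,-1.542]),([.1942,.1252,.8622],[.771,.067,.023,-.664,2.731,-1.45]),
([.3351,.0433,.828],[-.01,-.051,.348,-.019,2.501,-1.597]),([.1275,.0176,.8898],[.745,-.098,.023,-.92,2.731,-1.748]),
([.604,.0169,.7381],[-.017,.128,.517,-.069,2.035,-1.635]),([.8733,.0072,.616],[-.026,.732,.025,-.055,1.845,-1.634]),
([.8683,.1423,.6808],[.18,.684,.023,-.173,1.763,-1.498]),([.5728,.0711,.4474],[.128,-.599,1.827,-.146,1.241,-1.457]),([.4978,.0772,.1793],[.207,-.844,2.435,-.249,.935,-1.286])]
def fk(q,p):
    a,h,L2,L3,a3,L6,d,e=p
    r=R.from_euler('z',q[0]); X=r.apply([a,d,h])
    r=r*R.from_euler('y',q[1]); X=X+r.apply([0,0,L2])
    r=r*R.from_euler('y',q[2]); X=X+r.apply([a3,0,L3])
    r=r*R.from_euler('z',q[3])*R.from_euler('y',q[4]); X=X+r.apply([e,0,L6])
    return X,r*R.from_euler('z',q[5])
if __name__=="__main__":
    f=lambda p:np.concatenate([fk(q,p)[0]-x for x,q in D])
    s=least_squares(f,[.02,.4,.4,.35,0,.25,.05,0]); print(s.x.round(4),np.abs(s.fun).max(), np.sqrt((s.fun**2).mean()))
    np.save("fkp.npy",s.x)
    print(fk(D[-1][1],s.x)[1].as_matrix().round(3))
E
python3 fk.py
```

```text
[0.     0.318  0.3692 0.5533 0.0617 0.3928 0.0511 0.    ] 0.0004472556606868166 0.000156093650145558
[[-0.02  -0.795  0.606]
 [-0.997 -0.032 -0.075]
 [ 0.079 -0.606 -0.792]]
```

View pics/scene1c.png

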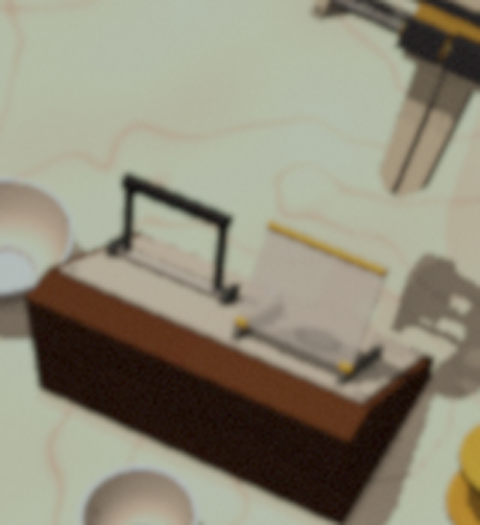

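View pics/side1c.png

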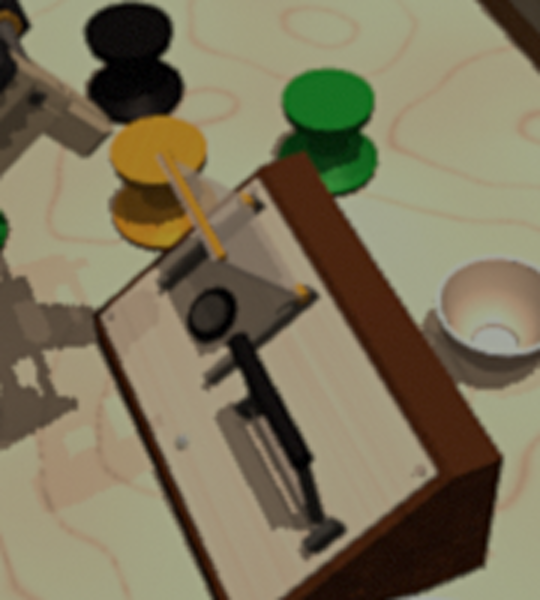

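View pics/wrist1.png

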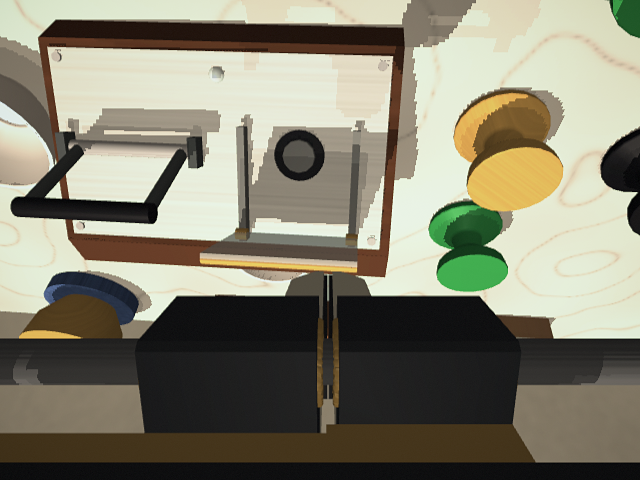

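Call:
play_rows(increments=[[[-0.5,-1.5,0,0],[-1.5,-3,0.3,0],[-2.2,-4,1,0],[-2.2,-4,2,0],[-2.2,-4,2,0]]])

```text
t: 13.6
tool_pos: [0.4898, 0.0559, 0.157]
orientation: [1.819, 1.825, 0.528]
force: [-0.3, 0.1, 0.6]
opening: 0.0007
```

```bash
cat >> h.py <<'E'
def tip():
    s,M=st(); z=M[:,2]; t=s["tool_pos"]+.011*z
    e=np.array([.525,.0475,.1587]); v=e-t
    print("tip",t.round(4),"flap edge rel tip: perp(y_t)",round(v@M[:,1],4),"along back",round(-(v@z),4))
    b=np.array([.529,.046,.0726]); print("button rel tip, tool cm",(100*M.T@(b-t)).round(2))
    return t,M
E
python3 -c "
from h import *
tip()"
```

```text
t 13.6 p [0.4898 0.0559 0.157 ] q [ 0.136 -0.893  2.496 -0.201  0.916 -1.367] F [-0.3  0.1  0.6] op 0.0007 
x [ 0.023  0.997 -0.08 ] y [0.8   0.03  0.599] z [ 0.599 -0.078 -0.797] tilt 37.2
tip [0.4964 0.055  0.1482] flap edge rel tip: perp(y_t) 0.0289 along back -0.0094
button rel tip, tool cm [-0.22 -1.95  8.05]
```

Call:
play_rows(increments=[[[-0.1,-0.7,1,0],[-0.2,-1.4,2,0],[-0.2,-2,3,0],[-0.2,-2,4,0],[-0.2,-2,4,0]]])

```text
t: 14.1
tool_pos: [0.506, 0.0526, 0.1158]
orientation: [1.826, 1.829, 0.516]
force: [0.4, -0.1, -0.3]
opening: 0.0006
```

```bash
python3 -c "
from h import *
tip()"
```

```text
t 14.1 p [0.506  0.0526 0.1158] q [ 0.119 -0.753  2.497 -0.215  0.786 -1.349] F [ 0.4 -0.1 -0.3] op 0.0006 
x [ 0.025  0.996 -0.082] y [0.807 0.029 0.591] z [ 0.591 -0.081 -0.803] tilt 36.6
tip [0.5125 0.0517 0.1069] flap edge rel tip: perp(y_t) 0.0405 along back 0.0338
button rel tip, tool cm [-0.24 -0.72  3.78]
```

```bash
python3 -c "
from h import *
p=camera_params('wrist'); im,d=read_camera('wrist'); cv2.imwrite('pics/wrist2.png',im); np.save('pics/wrist2.npy',d); np.savez('pics/wrist2p.npz',**p)
im,d=read_camera('side'); cv2.imwrite('pics/side2c.png',cv2.resize(im[150:350,215:395],None,fx=3,fy=3,interpolation=cv2.INTER_CUBIC))
"
```

```text
(no output)
```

View pics/wrist2.png

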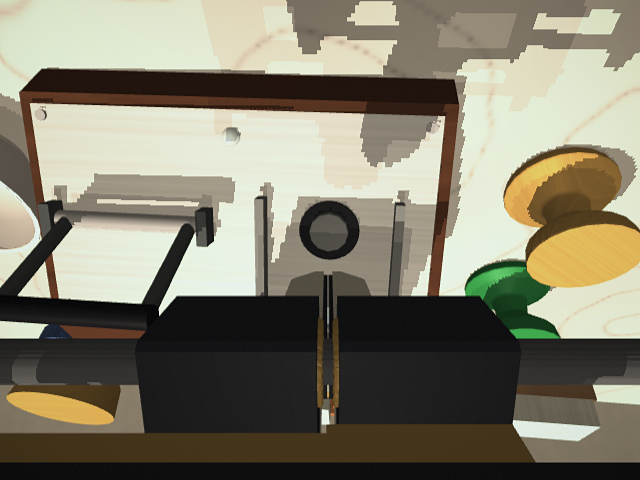

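View pics/side2c.png

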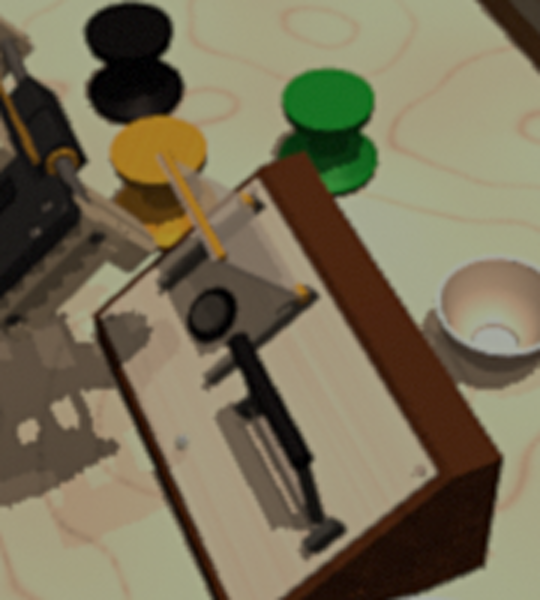

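```bash
python3 -c "
from h import *
p=dict(np.load('pics/wrist2p.npz')); d=np.load('pics/wrist2.npy')
for u,v in [(330,231),(322,228),(338,235),(320,245),(330,215),(345,231)]:
    print((u,v),unproj(p,np.array(float(u)),np.array(float(v)),d[v,u]).round(4))
s,M=st(0); print(proj(p,s['tool_pos']+.011*M[:,2]))
# ray intersect with plane z through depth
e,r=ray(p,330,231); X0=np.array([.529,.046,.0726]); n=np.array([-.574,0,.819]); print(e+r*((X0-e)@n)/(r@n)); print(proj(camera_params('side'),[[.529,.046,.0726],[.529,.048,.0726]]))
"
```

```text
(330, 231) [0.5284 0.0493 0.0707]
(322, 228) [0.526  0.045  0.0708]
(338, 235) [0.529  0.0539 0.0727]
(320, 245) [0.5351 0.044  0.0756]
(330, 215) [0.5207 0.0491 0.0657]
(345, 231) [0.5272 0.0577 0.0711]
[[328.32752704 271.99688124]]
[0.52739268 0.04942191 0.0714735 ]
[[284.86094941 253.49925722]
 [284.42428714 252.68305086]]
```

Call:
play_rows(increments=[[[-0.1,-0.4,1,0],[-0.2,-0.8,2,0],[-0.2,-0.8,2.8,0],[-0.2,-0.8,3.3,0],[-0.2,-0.8,3.3,0]]])

```text
t: 14.7
tool_pos: [0.5193, 0.0478, 0.0858]
orientation: [1.825, 1.829, 0.517]
force: [0.3, -0.6, -2.0]
opening: 0.0
```

```bash
python3 -c "
from h import *
tip()"
```

```text
t 14.7 p [0.5193 0.0478 0.0858] q [ 0.098 -0.643  2.494 -0.223  0.676 -1.345] F [ 0.3 -0.6 -2. ] op 0.0 
x [ 0.025  0.996 -0.082] y [0.806 0.029 0.591] z [ 0.591 -0.081 -0.802] tilt 36.7
tip [0.5258 0.0469 0.077 ] flap edge rel tip: perp(y_t) 0.0476 along back 0.0661
button rel tip, tool cm [-0.04 -0.01  0.55]
```

Call:
play_rows(increments=[[[0,0,0.4,0],[0,0,0.6,0],[0,0,0.8,0],[0,0,0.9,0]]])

```text
t: 15.1
tool_pos: [0.5247, 0.047, 0.0786]
orientation: [1.825, 1.829, 0.517]
force: [0.1, -0.3, 0.0]
opening: 0.0003
```

```bash
python3 -c "
from h import *
tip()"
```

```text
t 15.1 p [0.5247 0.047  0.0786] q [ 0.094 -0.603  2.486 -0.228  0.645 -1.34 ] F [ 0.1 -0.3  0. ] op 0.0003 
x [ 0.025  0.996 -0.082] y [0.806 0.029 0.591] z [ 0.591 -0.081 -0.802] tilt 36.6
tip [0.5313 0.0461 0.0697] flap edge rel tip: perp(y_t) 0.0476 along back 0.0752
button rel tip, tool cm [-0.04 -0.01 -0.36]
```

Call:
play_rows(increments=[[[0,0,0.2,0],[0,0,0.3,0],[0,0,0.4,0]]])

```text
t: 15.4
tool_pos: [0.5272, 0.0467, 0.0753]
orientation: [1.825, 1.829, 0.517]
force: [-0.5, -0.2, -0.8]
opening: 0.0006
```

```bash
python3 -c "
from h import *
tip()
im,d=read_camera('side'); cv2.imwrite('pics/side3c.png',cv2.resize(im[150:350,215:395],None,fx=3,fy=3,interpolation=cv2.INTER_CUBIC))"
```

```text
t 15.4 p [0.5272 0.0467 0.0753] q [ 0.092 -0.585  2.481 -0.231  0.631 -1.338] F [-0.5 -0.2 -0.8] op 0.0006 
x [ 0.025  0.996 -0.082] y [0.806 0.029 0.591] z [ 0.591 -0.081 -0.802] tilt 36.6
tip [0.5337 0.0458 0.0664] flap edge rel tip: perp(y_t) 0.0476 along back 0.0793
button rel tip, tool cm [-0.04 -0.01 -0.77]
```

View pics/side3c.png

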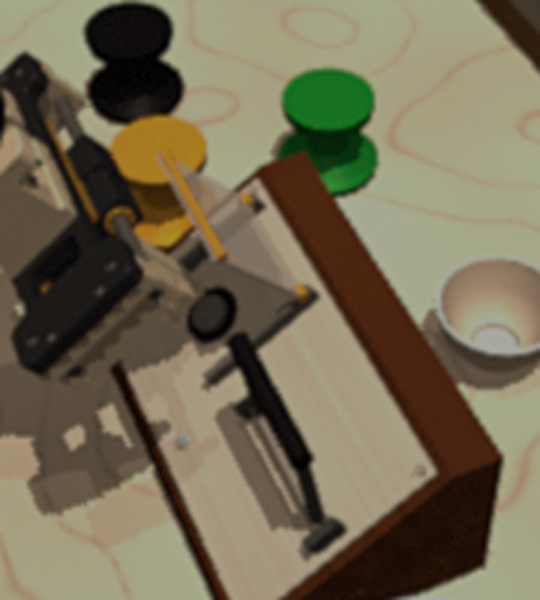

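```bash
python3 -c "
from h import *
t,M=tip()
for X in (t,t-.05*M[:,2],np.array([.529,.046,.0726])):
    u=proj(camera_params('side'),X)[0]; print(((u-[215,150])*3).round(0), 'scene',proj(camera_params('scene'),X)[0].round(0))
p=camera_params('wrist'); im,d=read_camera('wrist'); cv2.imwrite('pics/wrist4.png',im); np.save('pics/wrist4.npy',d); np.savez('pics/wrist4p.npz',**p); print(proj(p,t))
"
```

```text
t 15.45 p [0.5271 0.0467 0.0752] q [ 0.092 -0.585  2.481 -0.231  0.631 -1.338] F [ 0.3 -0.4 -0.4] op 0.0006 
x [ 0.025  0.996 -0.082] y [0.806 0.029 0.591] z [ 0.591 -0.081 -0.802] tilt 36.6
tip [0.5336 0.0458 0.0663] flap edge rel tip: perp(y_t) 0.0477 along back 0.0794
button rel tip, tool cm [-0.04 -0.   -0.78]
[218. 315.] scene [330. 229.]
[160. 280.] scene [339. 207.]
[210. 310.] scene [331. 226.]
[[328.16298909 268.95408225]]
```

View pics/wrist4.png

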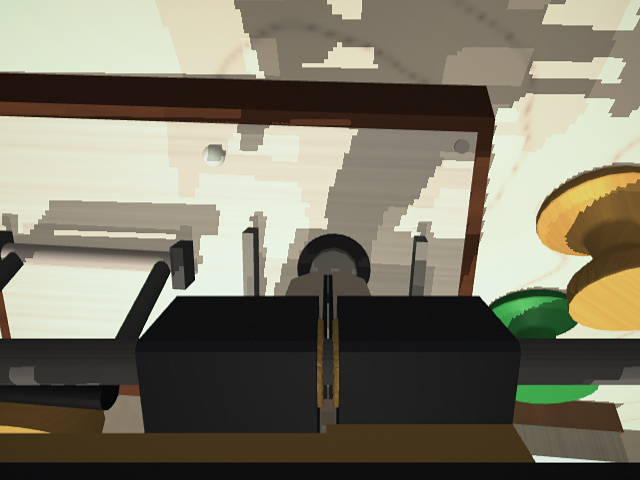

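```bash
python3 -c "
from h import *
p=dict(np.load('pics/wrist4p.npz')); d=np.load('pics/wrist4.npy')
for u,v in [(310,282),(350,282),(310,290),(320,278),(328,274),(330,265),(330,257),(315,265),(345,265)]:
    print((u,v),d[v,u],unproj(p,np.array(float(u)),np.array(float(v)),d[v,u]).round(4))
im=cv2.imread('pics/wrist4.png')[220:310,250:410]; cv2.imwrite('pics/wrist4c.png',cv2.resize(im,None,fx=5,fy=5,interpolation=cv2.INTER_CUBIC))
im,d=read_camera('side'); np.save('pics/side4.npy',d)
u,v=np.meshgrid(np.arange(265,292),np.arange(238,262)); P=unproj(camera_params('side'),u.astype(float),v.astype(float),d[238:262,265:292]); 
for vv in range(0,24,3): print(238+vv,[tuple((1000*P[vv,k]).round(0).astype(int)) for k in range(0,27,4)])
im,d=read_camera('scene'); cv2.imwrite('pics/scene4c.png',cv2.resize(im[140:290,275:425],None,fx=4,fy=4,interpolation=cv2.INTER_CUBIC))
"
```

```text
(310, 282) 0.16336182 [0.5044 0.0417 0.0928]
(350, 282) 0.16300078 [0.5045 0.0568 0.0918]
(310, 290) 0.15361595 [0.498  0.0429 0.1003]
(320, 278) 0.16639003 [0.5061 0.0452 0.0897]
(328, 274) 0.19415952 [0.5283 0.0463 0.0727]
(330, 265) 0.19407581 [0.5257 0.0471 0.0696]
(330, 257) 0.19287582 [0.5224 0.047  0.0675]
(315, 265) 0.19346489 [0.525  0.0404 0.0705]
(345, 265) 0.19342236 [0.5253 0.0538 0.0694]
238 [(np.int64(497), np.int64(41), np.int64(131)), (np.int64(507), np.int64(52), np.int64(116)), (np.int64(515), np.int64(58), np.int64(106)), (np.int64(529), np.int64(83), np.int64(74)), (np.int64(537), np.int64(84), np.int64(70)), (np.int64(542), np.int64(76), np.int64(75)), (np.int64(525), np.int64(6), np.int64(154))]
241 [(np.int64(479), np.int64(-30), np.int64(204)), (np.int64(486), np.int64(-23), np.int64(194)), (np.int64(511), np.int64(47), np.int64(111)), (np.int64(520), np.int64(55), np.int64(99)), (np.int64(535), np.int64(79), np.int64(68)), (np.int64(540), np.int64(72), np.int64(73)), (np.int64(544), np.int64(64), np.int64(79))]
244 [(np.int64(477), np.int64(-35), np.int64(20
[... 1201 characters left out ...]
int64(73)), (np.int64(535), np.int64(43), np.int64(74))]
256 [(np.int64(475), np.int64(-31), np.int64(175)), (np.int64(508), np.int64(71), np.int64(49)), (np.int64(504), np.int64(33), np.int64(92)), (np.int64(518), np.int64(57), np.int64(60)), (np.int64(522), np.int64(48), np.int64(67)), (np.int64(527), np.int64(41), np.int64(72)), (np.int64(533), np.int64(39), np.int64(72))]
259 [(np.int64(474), np.int64(-32), np.int64(171)), (np.int64(505), np.int64(63), np.int64(51)), (np.int64(511), np.int64(58), np.int64(54)), (np.int64(516), np.int64(50), np.int64(60)), (np.int64(520), np.int64(42), np.int64(67)), (np.int64(526), np.int64(38), np.int64(69)), (np.int64(531), np.int64(34), np.int64(70))]
```

View pics/wrist4c.png

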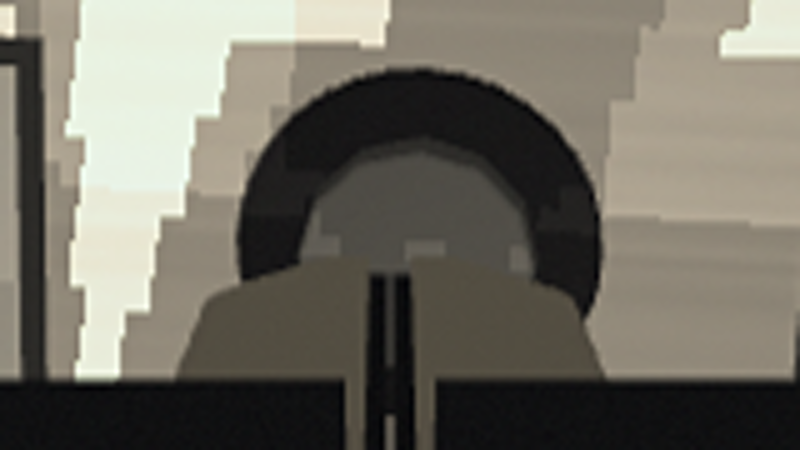

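View pics/scene4c.png

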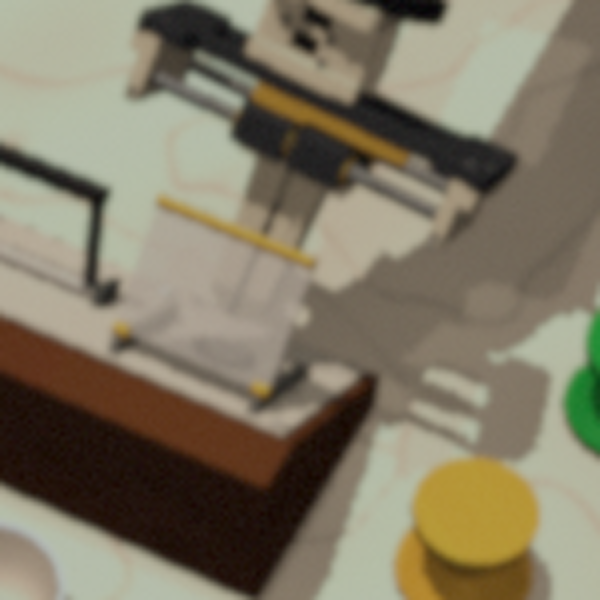

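Call:
play_rows(increments=[[[0,0,0.2,0],[0,0,0.4,0],[0,0,0.6,0],[0,0,0.6,0]]])

```text
t: 16.0
tool_pos: [0.5306, 0.0461, 0.0701]
orientation: [1.826, 1.829, 0.516]
force: [0.2, 0.1, 0.4]
opening: 0.0007
```

```bash
python3 -c "
from h import *
t,M=tip()
p=camera_params('wrist')
for k in (0,.015,.025,.035): print(k,proj(p,t-k*M[:,2]),proj(p,t-k*M[:,2]-.0075*M[:,1]), 'tool-depth',(R.from_rotvec(p['orientation']).inv().apply(t-k*M[:,2]-p['eye'])).round(3))
print('cam axis in tool',(M.T@R.from_rotvec(p['orientation']).as_matrix()).round(3))
"
```

```text
t 16.0 p [0.5306 0.0461 0.0701] q [ 0.089 -0.558  2.475 -0.235  0.611 -1.334] F [0.2 0.1 0.4] op 0.0007 
x [ 0.025  0.996 -0.082] y [0.806 0.029 0.591] z [ 0.591 -0.081 -0.803] tilt 36.6
tip [0.5371 0.0452 0.0613] flap edge rel tip: perp(y_t) 0.0479 along back 0.0855
button rel tip, tool cm [-0.04  0.02 -1.39]
0 [[328.16548128 269.02512798]] [[328.17971565 253.78581367]] tool-depth [ 0.    -0.018 -0.202]
0.015 [[328.22292829 280.32563759]] [[328.2388439  264.00669288]] tool-depth [ 0.    -0.021 -0.188]
0.025 [[328.26643667 288.88425048]] [[328.28368157 271.75730738]] tool-depth [ 0.    -0.024 -0.178]
0.035 [[328.31495294 298.4279769 ]] [[328.33373714 280.40988676]] tool-depth [ 0.    -0.026 -0.168]
cam axis in tool [[ 1.    -0.    -0.   ]
 [-0.001 -0.969 -0.245]
 [-0.     0.245 -0.969]]
```

Call:
play_rows(increments=[[[0,0,0.3,0],[0,0,0.6,0],[0,0,0.8,0],[0,0,0.9,0]]])

```text
t: 16.4
tool_pos: [0.5358, 0.0454, 0.0625]
orientation: [1.826, 1.829, 0.516]
force: [0.3, 0.0, 0.6]
opening: 0.0006
```

Call:
play_rows(increments=[[[0,0,0.2,0],[0,0,0.4,0],[0,0,0.4,0]]])

```text
t: 16.7
tool_pos: [0.5382, 0.045, 0.0591]
orientation: [1.826, 1.83, 0.515]
force: [-1.3, 0.5, 1.9]
opening: 0.0007
```

Call:
play_rows(increments=[[[0,0,0.2,0],[0,0,0.3,0],[0,0,0.3,0]]])

```text
t: 17.0
tool_pos: [0.54, 0.045, 0.0566]
orientation: [1.826, 1.83, 0.516]
force: [-3.9, 2.4, 2.2]
opening: 0.0005
```

Call:
play_rows(increments=[[[0,0,0.2,0],[0,0,0.3,0],[0,0,0.3,0]]])

```text
t: 17.3
tool_pos: [0.5415, 0.0449, 0.055]
orientation: [1.827, 1.83, 0.514]
force: [-39.5, 3.7, 33.1]
opening: 0.0006
```

```bash
python3 -c "
from h import *
tip()
im,d=read_camera('side'); cv2.imwrite('pics/side5c.png',cv2.resize(im[150:350,215:395],None,fx=3,fy=3,interpolation=cv2.INTER_CUBIC))"
```

```text
t 17.3 p [0.5415 0.0449 0.055 ] q [ 0.082 -0.474  2.452 -0.249  0.552 -1.32 ] F [-39.5   3.7  33.1] op 0.0006 
x [ 0.025  0.996 -0.082] y [0.808 0.028 0.589] z [ 0.589 -0.081 -0.804] tilt 36.5
tip [0.548  0.044  0.0461] flap edge rel tip: perp(y_t) 0.0479 along back 0.1043
button rel tip, tool cm [-0.07  0.03 -3.26]
```

View pics/side5c.png

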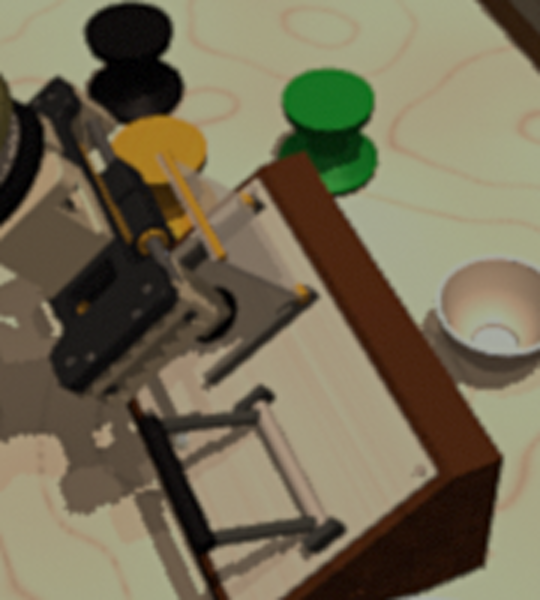

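Call:
play_rows(increments=[[[0,0,-1,0],[0,0,-2,0],[0,-0.3,-3.5,0],[0,-0.6,-5,0],[0,-1,-6,0]]])

```text
t: 17.85
tool_pos: [0.5074, 0.0521, 0.1019]
orientation: [1.832, 1.832, 0.505]
force: [-0.3, 0.3, -0.1]
opening: 0.0004
```

```bash
cat >> h.py <<'E'
TO=-.016
def rt():
    s,M=st(); t=s["tool_pos"]+TO*M[:,2]; print("real tip",t.round(4)); return t,M
def gt(*T):
    t,M=rt()
    for P in T: print("->",np.round(P,4),"cm tool",(100*M.T@(np.array(P)-t)).round(2))
E
python3 - <<'E'
from h import *
rt()
for n in ('side','scene'):
    im,d=read_camera(n); cv2.imwrite(f'pics/{n}6.png',im); np.save(f'pics/{n}6.npy',d)
cv2.imwrite('pics/side6c.png',cv2.resize(cv2.imread('pics/side6.png')[240:360,250:360],None,fx=5,fy=5,interpolation=cv2.INTER_CUBIC))
cv2.imwrite('pics/scene6c.png',cv2.resize(cv2.imread('pics/scene6.png')[140:280,225:385],None,fx=4,fy=4,interpolation=cv2.INTER_CUBIC))
E
```

```text
t 17.85 p [0.5074 0.0521 0.1019] q [ 0.121 -0.711  2.497 -0.227  0.755 -1.333] F [-0.3  0.3 -0.1] op 0.0004 
x [ 0.027  0.996 -0.085] y [0.812 0.028 0.583] z [ 0.583 -0.084 -0.808] tilt 36.1
real tip [0.4981 0.0535 0.1149]
```

View pics/side6c.png

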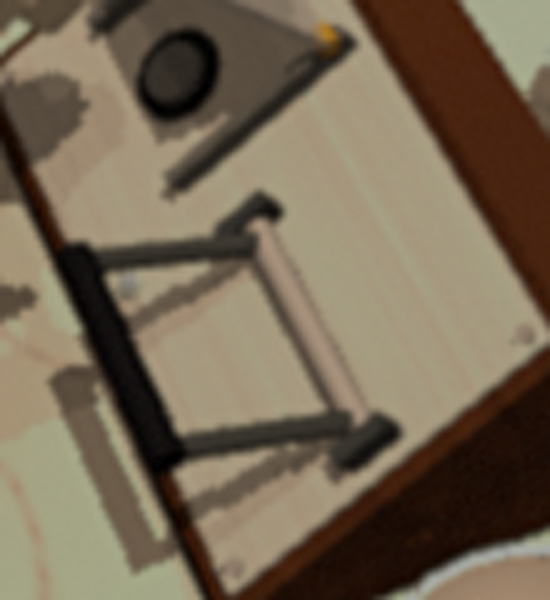

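View pics/scene6c.png

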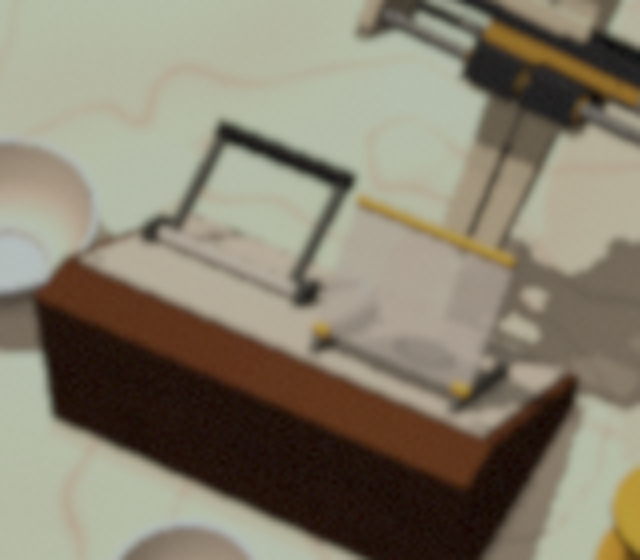

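Run:
```python
from h import *
S=lambda u,v:("scene",225+u/4-.4,140+v/4-.4)
D=lambda u,v:("side",250+u/5-.4,240+v/5-.4)
for k,v in {"bar-":(S(226,130),D(163,455)),"bar+":(S(347,180),D(80,260)),"piv+":(S(306,290),D(250,215)),"piv-":(S(158,228),D(365,445))}.items():
    X,e=tri(v);print(k,X.round(4),np.round(e,1).tolist())
gt((.46,-.065,.13))
```

```text
bar- [ 0.467  -0.1042  0.0942] [[0.1, -0.1], [0.2, 0.1]]
bar+ [ 0.4686 -0.0312  0.0955] [[0.0, -0.0], [0.1, 0.0]]
piv+ [ 0.5277 -0.0228  0.0745] [[0.3, -0.1], [0.4, 0.1]]
piv- [ 0.5262 -0.1125  0.071 ] [[0.0, -0.0], [0.1, 0.0]]
t 17.95 p [0.5079 0.0524 0.1023] q [ 0.121 -0.711  2.497 -0.227  0.754 -1.333] F [ 0.4 -0.3  0.2] op 0.0005 
x [ 0.027  0.996 -0.084] y [0.811 0.028 0.584] z [ 0.584 -0.084 -0.807] tilt 36.2
real tip [0.4985 0.0538 0.1152]
-> [ 0.46  -0.065  0.13 ] cm tool [-12.06  -2.59  -2.45]
```

Call:
play_rows(increments=[[[-1,-1,-1.5,0],[-4,-3,-2.5,0],[-7,-4.5,-2.5,0],[-10,-5.5,-2,0],[-12.2,-6,-1.5,0]]])

```text
t: 18.45
tool_pos: [0.4975, -0.069, 0.1123]
orientation: [1.857, 1.859, 0.478]
force: [0.1, 0.4, -0.3]
opening: 0.0008
```

Run:
```python
from h import *
gt((.442,-.066,.12))
```

```text
t 18.45 p [ 0.4975 -0.069   0.1123] q [-0.314 -0.78   2.498  0.126  0.844 -1.942] F [ 0.1  0.4 -0.3] op 0.0008 
x [ 0.024  0.996 -0.081] y [0.834 0.025 0.551] z [ 0.551 -0.08  -0.831] tilt 33.8
real tip [ 0.4887 -0.0677  0.1256]
-> [ 0.442 -0.066  0.12 ] cm tool [ 0.11 -4.2  -2.12]
```

Call:
play_rows(increments=[[[0,-2,-1,0],[0,-4,-2,0],[0,-6,-3,0],[0,-8,-4,0],[0,-8,-4,0]]])

```text
t: 18.95
tool_pos: [0.4639, -0.0785, 0.1323]
orientation: [1.89, 1.892, 0.444]
force: [0.1, -0.4, -0.2]
opening: 0.0006
```

Run:
```python
from h import *
gt((.442,-.066,.12))
```

```text
t 18.95 p [ 0.4639 -0.0785  0.1323] q [-0.378 -0.893  2.498  0.142  1.013 -1.993] F [ 0.1 -0.4 -0.2] op 0.0006 
x [ 0.02   0.997 -0.073] y [0.86  0.021 0.509] z [ 0.509 -0.073 -0.857] tilt 31.0
real tip [ 0.4558 -0.0773  0.146 ]
-> [ 0.442 -0.066  0.12 ] cm tool [ 1.29 -2.49  1.45]
```

Call:
play_rows(increments=[[[0.5,-2,0,0],[1,-4,0,0],[1.3,-6,0,0],[1.3,-8,0,0],[1.3,-8,0,0]]])

```text
t: 19.45
tool_pos: [0.4463, -0.077, 0.1219]
orientation: [1.923, 1.927, 0.41]
force: [0.0, 0.3, 0.0]
opening: 0.0008
```

Run:
```python
from h import *
gt((.442,-.066,.12))
```

```text
t 19.45 p [ 0.4463 -0.077   0.1219] q [-0.386 -0.892  2.498  0.132  1.063 -1.995] F [0.  0.3 0. ] op 0.0008 
x [ 0.014  0.998 -0.065] y [0.885 0.017 0.465] z [ 0.465 -0.064 -0.883] tilt 28.0
real tip [ 0.4389 -0.076   0.136 ]
-> [ 0.442 -0.066  0.12 ] cm tool [ 1.1  -0.45  1.49]
```

Call:
play_rows(increments=[[[0.3,-1.2,0,0],[0.6,-2.4,0.2,0],[0.9,-3,0.6,0],[1.1,-3,1,0],[1.1,-3,1,0]]])

```text
t: 19.95
tool_pos: [0.4396, -0.0694, 0.118]
orientation: [1.938, 1.942, 0.393]
force: [-0.3, -1.5, 0.1]
opening: 0.0005
```

```bash
cat >> h.py <<'E'
def bar(B=(.468,-.068,.095)):
    t,M=rt(); v=M.T@(np.array(B)-t)*100; print("bar rel real tip, tool cm",v.round(2)); return t,M
E
python3 - <<'E'
from h import *
bar()
E
```

```text
t 19.95 p [ 0.4396 -0.0694  0.118 ] q [-0.362 -0.892  2.498  0.115  1.083 -1.966] F [-0.3 -1.5  0.1] op 0.0005 
x [ 0.012  0.998 -0.062] y [0.895 0.017 0.445] z [ 0.445 -0.061 -0.893] tilt 26.7
real tip [ 0.4324 -0.0684  0.1323]
bar rel real tip, tool cm [0.32 1.53 4.91]
```

Call:
play_rows(increments=[[[0.3,-0.6,0.3,0],[0.3,-1,1,0],[0.3,-1.2,2,0],[0.3,-1.2,3,0],[0.3,-1.2,3,0]]])

```text
t: 20.45
tool_pos: [0.4497, -0.0695, 0.0881]
orientation: [1.945, 1.949, 0.386]
force: [-0.5, 0.4, -0.0]
opening: 0.0003
```

Run:
```python
from h import *
bar()
```

```text
t 20.45 p [ 0.4497 -0.0695  0.0881] q [-0.347 -0.789  2.498  0.112  0.989 -1.961] F [-0.5  0.4 -0. ] op 0.0003 
x [ 0.011  0.998 -0.06 ] y [0.9   0.016 0.436] z [ 0.436 -0.059 -0.898] tilt 26.1
real tip [ 0.4428 -0.0686  0.1025]
bar rel real tip, tool cm [0.13 1.95 1.77]
```

Good clearance of 19 mm in front of the bar. Insert further and look.

Call:
play_rows(increments=[[[0.1,-0.2,1,0],[0.1,-0.4,2,0],[0.1,-0.4,3,0],[0.1,-0.4,3.6,0],[0.1,-0.4,3.6,0]]])

```text
t: 20.95
tool_pos: [0.4618, -0.0707, 0.0537]
orientation: [1.946, 1.95, 0.385]
force: [0.4, -0.8, 0.3]
opening: 0.0004
```

Run:
```python
from h import *
bar()
im,d=read_camera('side'); cv2.imwrite('pics/side7c.png',cv2.resize(im[190:370,200:380],None,fx=3,fy=3,interpolation=cv2.INTER_CUBIC))
im,d=read_camera('wrist'); cv2.imwrite('pics/wrist7.png',im)
```

```text
t 20.95 p [ 0.4618 -0.0707  0.0537] q [-0.337 -0.669  2.498  0.116  0.87  -1.965] F [ 0.4 -0.8  0.3] op 0.0004 
x [ 0.011  0.998 -0.059] y [0.901 0.016 0.434] z [ 0.435 -0.058 -0.899] tilt 26.0
real tip [ 0.4548 -0.0697  0.0681]
bar rel real tip, tool cm [ 0.03  2.36 -1.86]
```

View pics/side7c.png

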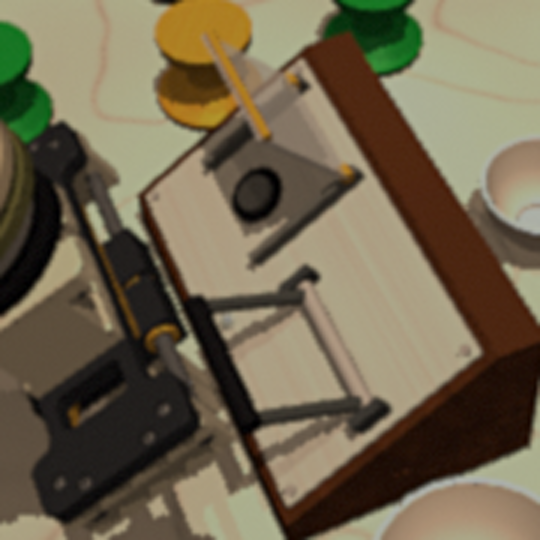

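View pics/wrist7.png

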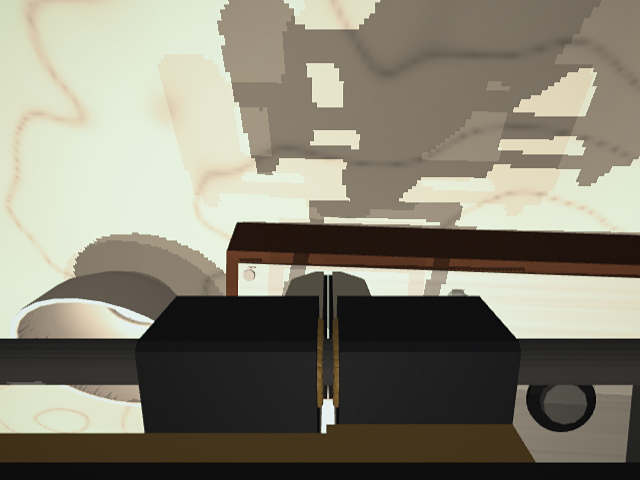

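Call:
play_rows(increments=[[[0,1,0,0],[0,2,0,0],[0,3,0,0],[0,4,0,0],[0,4,0,0]]])

```text
t: 21.55
tool_pos: [0.4988, -0.0702, 0.0729]
orientation: [1.944, 1.949, 0.386]
force: [-1.2, -1.4, -1.4]
opening: 0.0007
```

Run:
```python
from h import *
bar()
im,d=read_camera('side'); cv2.imwrite('pics/side8c.png',cv2.resize(im[190:370,200:380],None,fx=3,fy=3,interpolation=cv2.INTER_CUBIC))
```

```text
t 21.55 p [ 0.4988 -0.0702  0.0729] q [-0.298 -0.538  2.383  0.096  0.848 -1.919] F [-1.2 -1.4 -1.4] op 0.0007 
x [ 0.011  0.998 -0.06 ] y [0.9   0.016 0.436] z [ 0.436 -0.059 -0.898] tilt 26.1
real tip [ 0.4918 -0.0693  0.0872]
bar rel real tip, tool cm [ 0.06 -1.8  -1.75]
```

View pics/side8c.png

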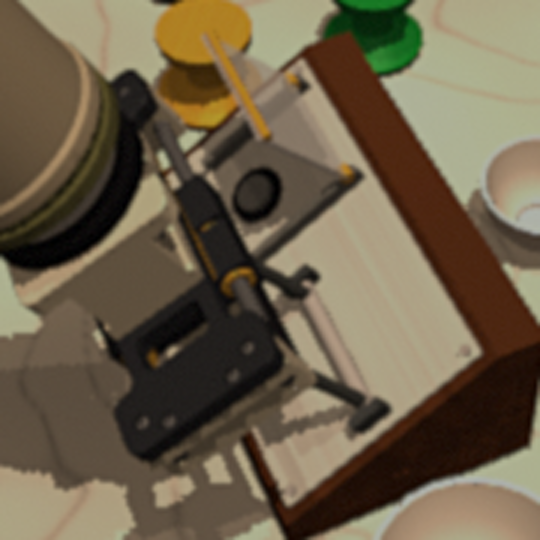

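Call:
play_rows(increments=[[[0,1,0,0],[0,2,0,0],[0,3,0,0],[0,3.4,0,0],[0,3.4,0,0]]])

```text
t: 22.1
tool_pos: [0.5296, -0.0696, 0.0876]
orientation: [1.944, 1.95, 0.386]
force: [-1.2, -0.7, -0.4]
opening: 0.0004
```

Run:
```python
from h import *
bar()
im,d=read_camera('side'); cv2.imwrite('pics/side9c.png',cv2.resize(im[190:370,200:380],None,fx=3,fy=3,interpolation=cv2.INTER_CUBIC))
im,d=read_camera('scene'); cv2.imwrite('pics/scene9c.png',cv2.resize(im[140:280,225:385],None,fx=4,fy=4,interpolation=cv2.INTER_CUBIC))
```

```text
t 22.1 p [ 0.5296 -0.0696  0.0876] q [-0.271 -0.441  2.29   0.081  0.842 -1.885] F [-1.2 -0.7 -0.4] op 0.0004 
x [ 0.011  0.998 -0.06 ] y [0.9   0.017 0.436] z [ 0.436 -0.059 -0.898] tilt 26.1
real tip [ 0.5226 -0.0687  0.102 ]
bar rel real tip, tool cm [ 0.05 -5.22 -1.76]
```

View pics/side9c.png

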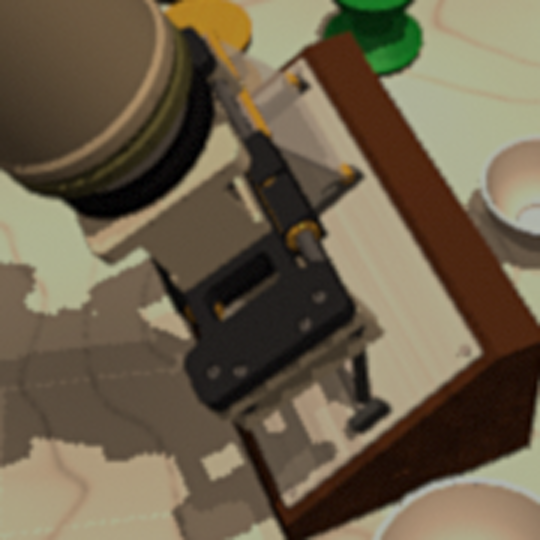

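View pics/scene9c.png

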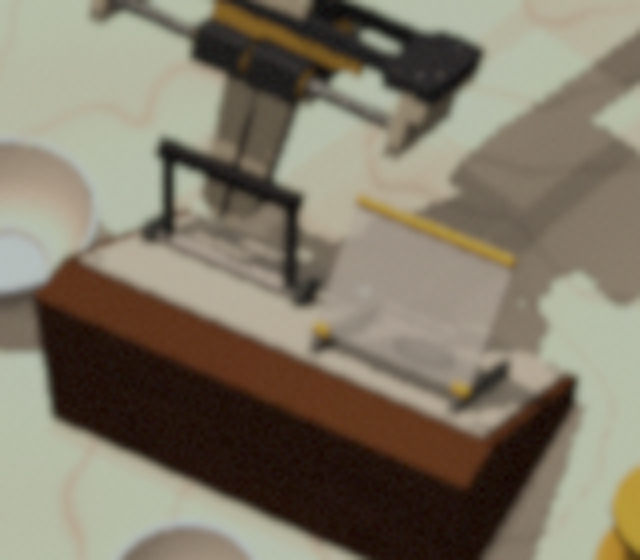

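Run:
```python
from h import *
P=np.array([.5278,-.068,.0706]); p=camera_params('scene')
for th in (1.1,.5,.3,.2,.07,0,-.05,-.1,-.15,-.2):
    a=th+np.radians(5); X=P+.065*np.array([-np.sin(a),0,np.cos(a)])
    e=[(proj(p,X+[0,s*.0365,0])[0]-[224.6,139.6])*4 for s in(-1,1)]
    print(th,X.round(4),np.round(e,0).tolist())
```

```text
1.1 [ 0.4675 -0.068   0.0949] [[225.0, 129.0], [348.0, 179.0]]
0.5 [ 0.4918 -0.068   0.1247] [[200.0, 121.0], [325.0, 172.0]]
0.3 [ 0.5033 -0.068   0.1308] [[188.0, 128.0], [314.0, 179.0]]
0.2 [ 0.5094 -0.068   0.1329] [[182.0, 133.0], [309.0, 185.0]]
0.07 [ 0.5176 -0.068   0.1348] [[174.0, 141.0], [301.0, 193.0]]
0 [ 0.5221 -0.068   0.1354] [[169.0, 146.0], [296.0, 199.0]]
-0.05 [ 0.5254 -0.068   0.1356] [[166.0, 150.0], [293.0, 203.0]]
-0.1 [ 0.5286 -0.068   0.1356] [[162.0, 154.0], [290.0, 207.0]]
-0.15 [ 0.5319 -0.068   0.1355] [[159.0, 159.0], [287.0, 212.0]]
-0.2 [ 0.5351 -0.068   0.1352] [[156.0, 163.0], [284.0, 216.0]]
```

Run:
```python
import cv2
im=cv2.imread('pics/scene9c.png')[120:320,130:330]; cv2.imwrite('pics/scene9d.png',cv2.resize(im,None,fx=3,fy=3,interpolation=cv2.INTER_CUBIC))
```

```text
(no output)
```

View pics/scene9d.png

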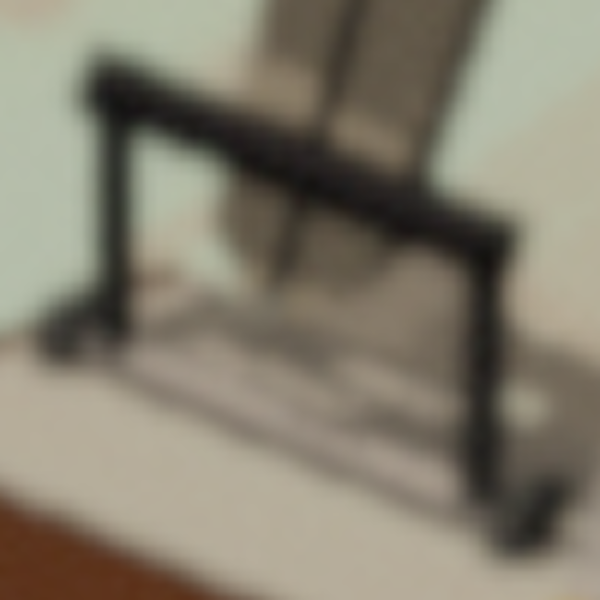

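Call:
play_rows(increments=[[[0,0.3,0,0],[0,0.55,0,0],[0,0.55,0,0]]])

```text
t: 22.5
tool_pos: [0.534, -0.0695, 0.0895]
orientation: [1.944, 1.95, 0.386]
force: [-0.8, -0.6, -0.8]
opening: 0.0
```

Run:
```python
from h import *
bar()
im,d=read_camera('scene'); cv2.imwrite('pics/scene10d.png',cv2.resize(im[170:220,257:307],None,fx=12,fy=12,interpolation=cv2.INTER_CUBIC))
```

```text
t 22.5 p [ 0.534  -0.0695  0.0895] q [-0.268 -0.427  2.277  0.079  0.842 -1.88 ] F [-0.8 -0.6 -0.8] op 0.0 
x [ 0.011  0.998 -0.06 ] y [0.9   0.016 0.435] z [ 0.435 -0.059 -0.898] tilt 26.1
real tip [ 0.527  -0.0685  0.1039]
bar rel real tip, tool cm [ 0.04 -5.7  -1.77]
```

View pics/scene10d.png

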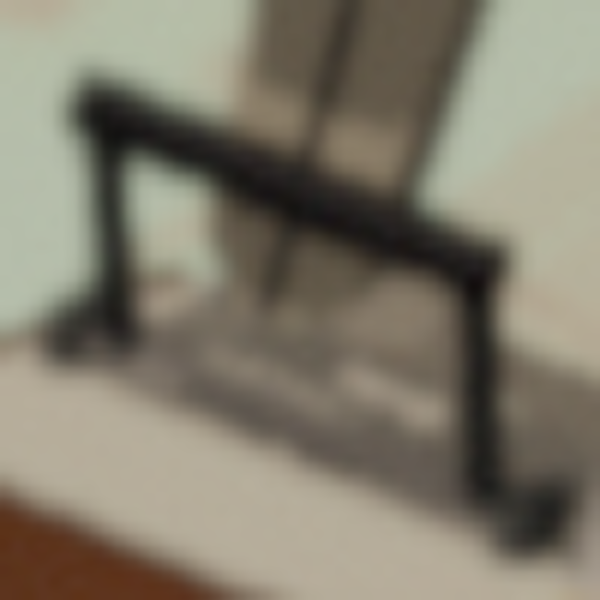

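Call:
play_rows(increments=[[[0,-0.6,0,0],[0,-1.2,0,0],[0,-2,0,0],[0,-2.6,0,0],[0,-2.8,0,0]]])

```text
t: 23.05
tool_pos: [0.5079, -0.0699, 0.0768]
orientation: [1.945, 1.95, 0.386]
force: [-0.5, -0.4, -0.3]
opening: 0.0004
```

Run:
```python
from h import *
bar()
im,d=read_camera('scene'); cv2.imwrite('pics/scene11d.png',cv2.resize(im[140:280,225:385],None,fx=4,fy=4,interpolation=cv2.INTER_CUBIC))
```

```text
t 23.05 p [ 0.5079 -0.0699  0.0768] q [-0.289 -0.506  2.355  0.091  0.845 -1.908] F [-0.5 -0.4 -0.3] op 0.0004 
x [ 0.011  0.998 -0.06 ] y [0.9   0.016 0.435] z [ 0.435 -0.059 -0.898] tilt 26.0
real tip [ 0.5009 -0.069   0.0912]
bar rel real tip, tool cm [ 0.04 -2.79 -1.78]
```

View pics/scene11d.png

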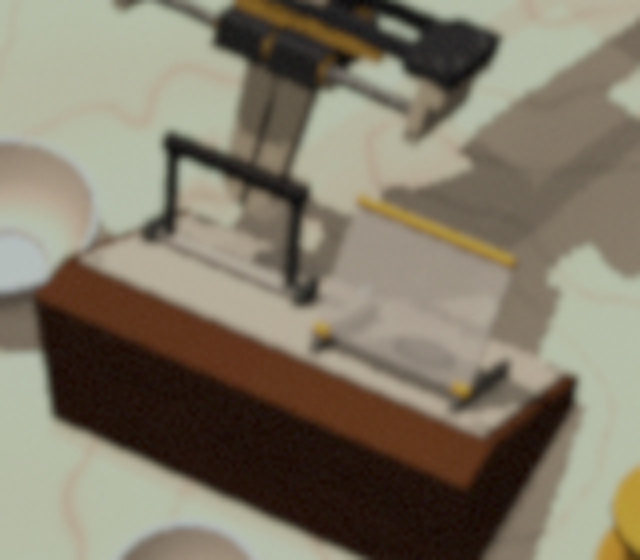

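Run:
```python
from h import *
t,M=rt(); p=camera_params('scene')
for k in (0,.03,.057,.07,.084,.1):
    c=t-k*M[:,2]
    print(k,[((proj(p,c+dx*M[:,0]+dy*M[:,1])[0]-[225,140])*4).round(0).tolist() for dx,dy in ((0,0),(-.094,.0375),(.094,.0375),(.094,-.0375))])
gt((.50,-.066,.2),(.553,.068,.24),(.553,.068,.157))
```

```text
t 23.1 p [ 0.508  -0.07    0.0769] q [-0.289 -0.506  2.355  0.091  0.845 -1.908] F [ 0.2  0.6 -0.4] op 0.0007 
x [ 0.011  0.998 -0.06 ] y [0.9   0.016 0.435] z [ 0.435 -0.059 -0.898] tilt 26.1
real tip [ 0.501  -0.069   0.0913]
0 [[252.0, 199.0], [61.0, 148.0], [382.0, 301.0], [439.0, 249.0]]
0.03 [[266.0, 149.0], [73.0, 97.0], [399.0, 250.0], [455.0, 200.0]]
0.057 [[279.0, 103.0], [84.0, 50.0], [414.0, 203.0], [471.0, 155.0]]
0.07 [[285.0, 80.0], [90.0, 27.0], [422.0, 179.0], [478.0, 132.0]]
0.084 [[292.0, 55.0], [96.0, 1.0], [430.0, 154.0], [486.0, 108.0]]
0.1 [[300.0, 27.0], [103.0, -28.0], [439.0, 125.0], [495.0, 80.0]]
t 23.1 p [ 0.508  -0.07    0.0769] q [-0.289 -0.506  2.355  0.091  0.845 -1.908] F [ 0.2  0.6 -0.4] op 0.0007 
x [ 0.011  0.998 -0.06 ] y [0.9   0.016 0.435] z [ 0.435 -0.059 -0.898] tilt 26.1
real tip [ 0.501  -0.069   0.0913]
-> [ 0.5   -0.066  0.2  ] cm tool [-0.35  4.64 -9.83]
-> [0.553 0.068 0.24 ] cm tool [ 12.84  11.37 -11.9 ]
-> [0.553 0.068 0.157] cm tool [13.34  7.76 -4.45]
```

Call:
play_rows(increments=[[[0,0,-3,0],[0,0,-6,0],[0,2,-9,0],[0,4.5,-12,0],[0,6,-14,0]]])

```text
t: 23.6
tool_pos: [0.5025, -0.061, 0.233]
orientation: [1.941, 1.946, 0.389]
force: [0.7, 0.0, -1.5]
opening: 0.0004
```

Run:
```python
from h import *
gt((.56,.06,.24),(.56,.06,.165))
```

```text
t 23.6 p [ 0.5025 -0.061   0.233 ] q [-0.268 -0.667  2.168  0.063  1.185 -1.852] F [ 0.7  0.  -1.5] op 0.0004 
x [ 0.011  0.998 -0.061] y [0.898 0.017 0.439] z [ 0.44  -0.06  -0.896] tilt 26.3
real tip [ 0.4955 -0.06    0.2473]
-> [0.56 0.06 0.24] cm tool [12.1   5.67  2.77]
-> [0.56  0.06  0.165] cm tool [12.56  2.37  9.5 ]
```

Call:
play_rows(increments=[[[3,2,0.5,0],[6,4,1,0],[9,5.5,2,0],[12,5.6,2.8,0],[12.1,5.6,2.8,0]]])

```text
t: 24.1
tool_pos: [0.5663, 0.0622, 0.2236]
orientation: [1.94, 1.951, 0.388]
force: [-0.2, 0.1, -0.0]
opening: 0.0006
```

Run:
```python
from h import *
gt((.56,.06,.19),(.553,.06,.155))
```

```text
t 24.1 p [0.5663 0.0622 0.2236] q [ 0.085 -0.422  2.024 -0.107  1.094 -1.465] F [-0.2  0.1 -0. ] op 0.0006 
x [ 0.008  0.998 -0.06 ] y [0.899 0.019 0.438] z [ 0.438 -0.058 -0.897] tilt 26.2
real tip [0.5593 0.0631 0.2379]
-> [0.56 0.06 0.19] cm tool [-0.02 -2.04  4.35]
-> [0.553 0.06  0.155] cm tool [ 0.19 -4.2   7.18]
```

Call:
play_rows(increments=[[[0,-1,2.2,0],[0,-2,4.3,0],[0,-3.2,6,0],[0,-4.2,7.2,0],[0,-4.2,7.2,0]]])

```text
t: 24.6
tool_pos: [0.5581, 0.0565, 0.1377]
orientation: [1.943, 1.953, 0.384]
force: [1.2, 0.1, -0.3]
opening: 0.0006
```

```bash
cat >> h.py <<'E'
def flap():
    t,M=rt(); H=np.array([.569,.0475,.1085]); u=t-H
    print("tip rel hinge xz",u[[0,2]].round(4),"r",np.hypot(u[0],u[2]).round(4),"elev deg",np.degrees(np.arctan2(u[2],-u[0])).round(1))
    for b in (40,25,10,-5,-20,-30,-35):
        B=np.radians(b); uu=np.array([-np.cos(B),0,np.sin(B)]); n=np.array([np.sin(B),0,np.cos(B)])
        P=H+.05*uu+(.0075*abs(M[:,1]@n)+.0005)*n; P[1]=.060
        print(b,P.round(4),"cm tool",(100*M.T@(P-t)).round(2))
E
python3 - <<'E'
from h import *
flap()
im,d=read_camera('side'); cv2.imwrite('pics/side12c.png',cv2.resize(im[150:350,215:395],None,fx=3,fy=3,interpolation=cv2.INTER_CUBIC))
im,d=read_camera('scene'); cv2.imwrite('pics/scene12c.png',cv2.resize(im[140:280,225:385],None,fx=4,fy=4,interpolation=cv2.INTER_CUBIC))
E
```

```text
t 24.6 p [0.5581 0.0565 0.1377] q [ 0.072 -0.383  2.153 -0.112  0.93  -1.457] F [ 1.2  0.1 -0.3] op 0.0006 
x [ 0.008  0.998 -0.061] y [0.901 0.019 0.434] z [ 0.434 -0.058 -0.899] tilt 26.0
real tip [0.5511 0.0574 0.152 ]
tip rel hinge xz [-0.0179  0.0435] r 0.0471 elev deg 67.7
40 [0.5354 0.06   0.1463] cm tool [ 0.28 -1.66 -0.18]
25 [0.5263 0.06   0.1353] cm tool [ 0.34 -2.95  0.41]
10 [0.5206 0.06   0.122 ] cm tool [ 0.41 -4.05  1.36]
-5 [0.5189 0.06   0.1073] cm tool [ 0.5  -4.84  2.61]
-20 [0.5216 0.06   0.0926] cm tool [ 0.59 -5.23  4.05]
-30 [0.5252 0.06   0.0844] cm tool [ 0.65 -5.26  4.94]
-35 [0.5271 0.06   0.0812] cm tool [ 0.67 -5.23  5.31]
```

View pics/side12c.png

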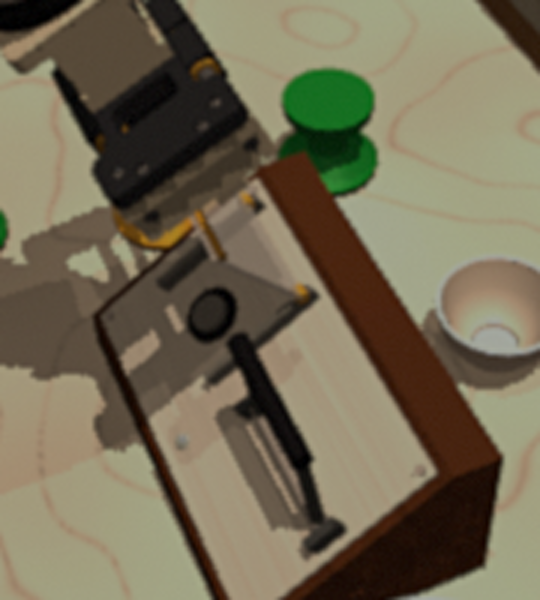

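View pics/scene12c.png

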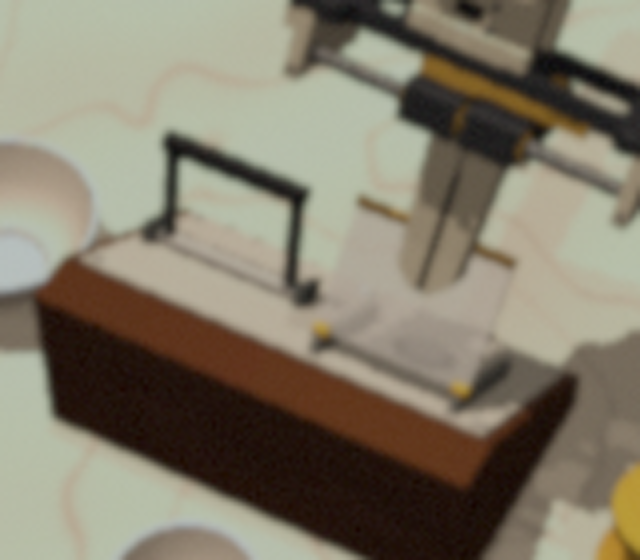

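Call:
play_rows(increments=[[[0,-1.0,-0.3,0],[0,-1.7,-0.1,0],[0,-2.4,0.15,0],[0,-3.0,0.4,0],[0,-3.6,0.9,0]]])

```text
t: 25.2
tool_pos: [0.5321, 0.0557, 0.1177]
orientation: [1.939, 1.95, 0.39]
force: [0.2, 0.3, 0.5]
opening: 0.0002
```

Run:
```python
from h import *
flap()
im,d=read_camera('side'); cv2.imwrite('pics/side13c.png',cv2.resize(im[150:350,215:395],None,fx=3,fy=3,interpolation=cv2.INTER_CUBIC))
```

```text
t 25.2 p [0.5321 0.0557 0.1177] q [ 0.075 -0.457  2.245 -0.115  0.906 -1.451] F [0.2 0.3 0.5] op 0.0002 
x [ 0.008  0.998 -0.06 ] y [0.898 0.019 0.439] z [ 0.44  -0.058 -0.896] tilt 26.3
real tip [0.525  0.0566 0.132 ]
tip rel hinge xz [-0.044   0.0235] r 0.0499 elev deg 28.1
40 [0.5354 0.06   0.1463] cm tool [ 0.26  1.57 -0.84]
25 [0.5264 0.06   0.1354] cm tool [ 0.32  0.27 -0.26]
10 [0.5206 0.06   0.122 ] cm tool [ 0.39 -0.83  0.68]
-5 [0.5189 0.06   0.1073] cm tool [ 0.48 -1.63  1.92]
-20 [0.5216 0.06   0.0926] cm tool [ 0.57 -2.04  3.36]
-30 [0.5252 0.06   0.0844] cm tool [ 0.62 -2.07  4.26]
-35 [0.5271 0.06   0.0812] cm tool [ 0.65 -2.04  4.63]
```

View pics/side13c.png

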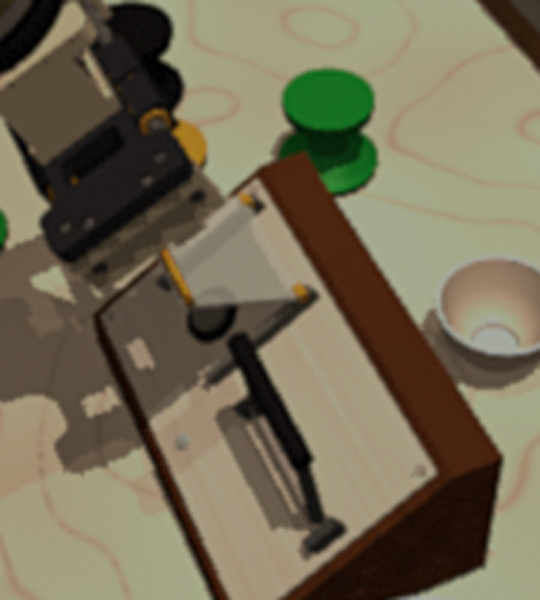

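The flap is swinging down. Continue the arc.

Call:
play_rows(increments=[[[0,-0.4,0.3,0],[0,-0.8,0.8,0],[0,-1.2,1.4,0],[0,-1.6,2,0],[0,-1.8,2.7,0]]])

```text
t: 25.75
tool_pos: [0.5261, 0.0537, 0.0826]
orientation: [1.941, 1.952, 0.387]
force: [-0.1, 0.5, 0.5]
opening: 0.0002
```

Run:
```python
from h import *
flap()
```

```text
t 25.75 p [0.5261 0.0537 0.0826] q [ 0.071 -0.427  2.291 -0.12   0.834 -1.445] F [-0.1  0.5  0.5] op 0.0002 
x [ 0.008  0.998 -0.06 ] y [0.9   0.019 0.436] z [ 0.437 -0.058 -0.898] tilt 26.1
real tip [0.5191 0.0546 0.097 ]
tip rel hinge xz [-0.0499 -0.0115] r 0.0512 elev deg -13.0
40 [0.5354 0.06   0.1463] cm tool [ 0.26  3.63 -3.74]
25 [0.5264 0.06   0.1354] cm tool [ 0.31  2.34 -3.16]
10 [0.5206 0.06   0.122 ] cm tool [ 0.39  1.24 -2.21]
-5 [0.5189 0.06   0.1073] cm tool [ 0.48  0.45 -0.97]
-20 [0.5216 0.06   0.0926] cm tool [0.57 0.04 0.47]
-30 [0.5252 0.06   0.0844] cm tool [0.62 0.01 1.36]
-35 [0.5271 0.06   0.0812] cm tool [0.64 0.04 1.73]
```

Call:
play_rows(increments=[[[0,0,0.5,0],[0,0,1.0,0],[0,0,1.4,0],[0,0,1.4,0]]])

```text
t: 26.15
tool_pos: [0.532, 0.0527, 0.0693]
orientation: [1.942, 1.952, 0.386]
force: [-0.3, -1.0, 1.1]
opening: 0.0006
```

Call:
play_rows(increments=[[[0,0,0.15,0],[0,0,0.3,0],[0,0,0.3,0]]])

```text
t: 26.45
tool_pos: [0.5337, 0.0527, 0.0673]
orientation: [1.941, 1.952, 0.386]
force: [-6.4, 0.4, 7.4]
opening: 0.0009
```

Run:
```python
from h import *
flap()
im,d=read_camera('side'); cv2.imwrite('pics/side14c.png',cv2.resize(im[150:350,215:395],None,fx=3,fy=3,interpolation=cv2.INTER_CUBIC))
```

```text
t 26.45 p [0.5337 0.0527 0.0673] q [ 0.067 -0.375  2.284 -0.123  0.789 -1.443] F [-6.4  0.4  7.4] op 0.0009 
x [ 0.008  0.998 -0.06 ] y [0.9   0.019 0.436] z [ 0.436 -0.058 -0.898] tilt 26.1
real tip [0.5267 0.0536 0.0816]
tip rel hinge xz [-0.0423 -0.0269] r 0.0501 elev deg -32.4
40 [0.5354 0.06   0.1463] cm tool [ 0.26  3.61 -5.46]
25 [0.5264 0.06   0.1354] cm tool [ 0.31  2.32 -4.87]
10 [0.5206 0.06   0.122 ] cm tool [ 0.39  1.22 -3.93]
-5 [0.5189 0.06   0.1073] cm tool [ 0.48  0.43 -2.68]
-20 [0.5216 0.06   0.0926] cm tool [ 0.57  0.03 -1.24]
-30 [0.5252 0.06   0.0844] cm tool [ 0.62 -0.   -0.35]
-35 [0.5271 0.06   0.0812] cm tool [0.64 0.03 0.02]
```

View pics/side14c.png

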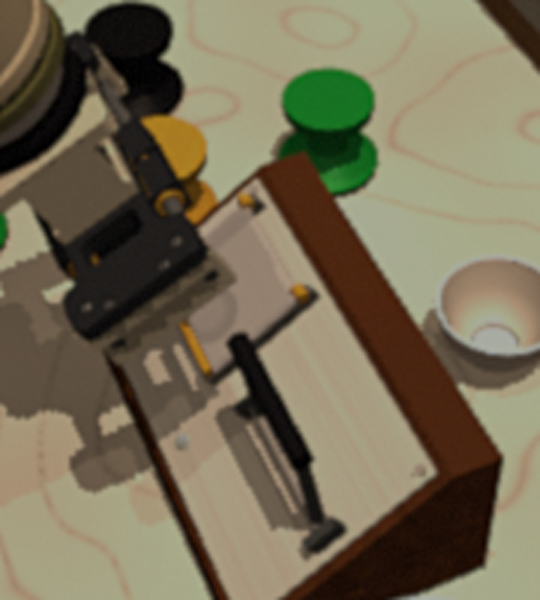

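Call:
play_rows(increments=[[[0,0,0.1,0],[0,0,0.1,0]]])

```text
t: 26.7
tool_pos: [0.5339, 0.0526, 0.067]
orientation: [1.942, 1.953, 0.386]
force: [-13.3, 1.0, 12.8]
opening: 0.0003
```

Call:
play_rows(increments=[[[0,0,-0.5,0],[0,0,-2,0],[0,0,-4,0],[0,1,-7,0],[0,3,-10,0]]])

```text
t: 27.2
tool_pos: [0.5157, 0.059, 0.1696]
orientation: [1.943, 1.954, 0.384]
force: [1.1, 0.2, 0.2]
opening: 0.0005
```

Call:
play_rows(increments=[[[0,1,-2,0],[0,2,-4,0],[0,3,-7,0],[0,4,-9,0],[0,4,-9,0]]])

```text
t: 27.7
tool_pos: [0.5146, 0.0654, 0.2732]
orientation: [1.939, 1.95, 0.391]
force: [1.5, 0.4, -0.1]
opening: 0.0004
```

Run:
```python
from h import *
rt()
for n in ('side','scene'):
    im,d=read_camera(n); np.save(f'pics/{n}15.npy',d); cv2.imwrite(f'pics/{n}15.png',im)
cv2.imwrite('pics/side15c.png',cv2.resize(cv2.imread('pics/side15.png')[150:350,215:395],None,fx=3,fy=3,interpolation=cv2.INTER_CUBIC))
```

```text
t 27.7 p [0.5146 0.0654 0.2732] q [ 0.106 -0.598  2.054 -0.11   1.238 -1.458] F [ 1.5  0.4 -0.1] op 0.0004 
x [ 0.008  0.998 -0.06 ] y [0.898 0.019 0.44 ] z [ 0.44  -0.058 -0.896] tilt 26.4
real tip [0.5076 0.0663 0.2875]
```

View pics/side15c.png

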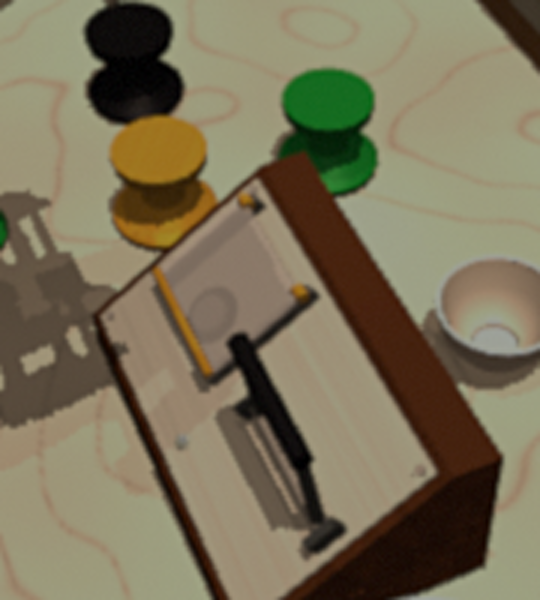

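View pics/scene15.png

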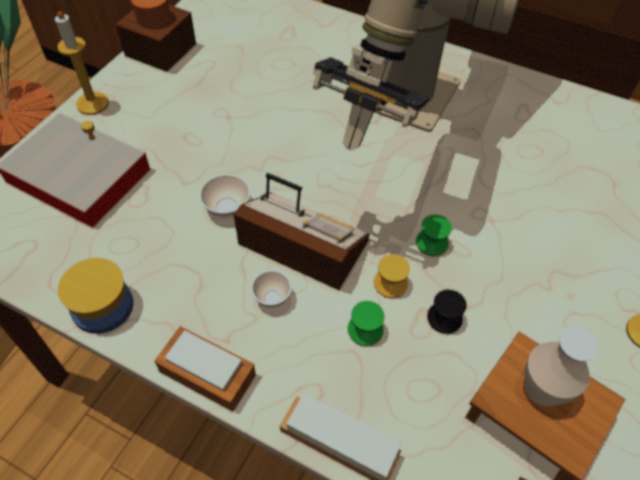

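Run:
```python
from h import *
d0=np.load('pics/side15.npy')
p=camera_params('side'); H=np.array([.569,.0475,.1085])
for ph in (0,.05,.1,.2):
    B=ph-np.radians(35); E=H+.067*np.array([-np.cos(B),0,np.sin(B)])
    print(ph,[((proj(p,E+[0,s*.0405,0])[0]-[214.7,149.7])*3).round(0).tolist() for s in (-1,1)],[((proj(camera_params('scene'),E+[0,s*.0405,0])[0]-[300,205])*8).round(0).tolist() for s in (-1,1)])
im=cv2.imread('pics/scene15.png'); cv2.imwrite('pics/scene15c.png',cv2.resize(im[205:250,300:370],None,fx=8,fy=8,interpolation=cv2.INTER_CUBIC))
```

```text
0 [[212.0, 373.0], [160.0, 272.0]] [[138.0, 73.0], [422.0, 193.0]]
0.05 [[208.0, 371.0], [157.0, 270.0]] [[142.0, 61.0], [426.0, 181.0]]
0.1 [[205.0, 368.0], [153.0, 268.0]] [[145.0, 50.0], [430.0, 169.0]]
0.2 [[199.0, 363.0], [148.0, 262.0]] [[151.0, 27.0], [436.0, 147.0]]
```

View pics/scene15c.png

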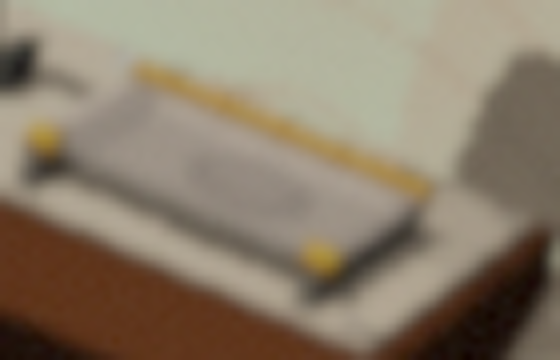

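```bash
python3 -c "
from h import *
s,M=st(); print(close_job())"
```

```text
t 27.8 p [0.5129 0.0651 0.2682] q [ 0.106 -0.596  2.06  -0.11   1.237 -1.458] F [-0.  -0.6 -0.7] op 0.0009 
x [ 0.008  0.998 -0.061] y [0.901 0.019 0.434] z [ 0.434 -0.058 -0.899] tilt 26.0
the job is handed in; nothing more can be done
None
```

I did the job in the order asked and handed it in at 27.8 s, with the robot clear of everything.

- **Getting the tilt:** The moves offer no tilt command, so I got the tilt by driving the arm against its reach limits. That gave about 37° at the button and 26° for the lever and flap.
- **Button:** I pressed it to its bottom stop with closed fingers. The side view showed the lever dropped.
- **Lever:** I pushed the bar up from the front to about -0.1 rad, not by pinching, and backed off. It stays at its starting latched position in the later scene pictures.
- **Flap:** I swung it down from behind and pressed it onto the ribs with about 18 N. In the last pictures its bead lies within a few pixels of the position computed for closed, at most about 0.05 rad open.
- **Loose things:** In the last scene picture, the bowls and the incense holder look where they were at the start. I judged this by eye and did not measure it.

**What disagreed or came close to a limit:**
- **Fingertips:** They stood about 16 mm behind the reported TCP, not 11 mm ahead of it. I found this from pictures and touch and allowed for it in the lever and flap moves.
- **Button press:** The force rose to about 52 N at the bottom stop. It went through the fingertips, not the gripper's body, and stayed under the 120 N wrist limit.
- **Joint limits:** Several joints sat right at their range limits while I set the tilt. Joint 2 read -0.893 against the stated -0.89, and joint 5 read 2.732 against 2.73. I got no error or warning for these.

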